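# Clear the punch tubes and pack the die tray

### The job

Push the stuck plugs out of every clogged punch tube so that they drop into the catch tray below; the push rod standing in the wooden block is the tool for it. Find by feel which one of the six flap-covered cells of the die tray is empty and put the loose die in there, right down on the cell's floor, and only after that swing the tray's keeper strap over until it lies flat in its catch. Leave the push rod standing in its block again, shoulder down, and do not shift the jar, the hammer or the sharpening stone.

Things in the scene. Friction and masses are not known exactly. Their poses are not given: they have to be found in the camera images.
- tray: Fixed aluminium die tray, 80 (x) by 118 (y) by 68 mm tall. Origin: centre of its underside; x, y along its sides. Six square cells, 34 mm inside, 4 mm walls, floor at z = 4 mm, mouths at z = 68 mm, centred at x = -19 and +19 mm, y = -38, 0 and +38 mm. Five hold a fixed die like die, stem up (stem top z = 36, foot top z = 20 mm); one, different each time, is empty.
- tray_top (a point): Centre of the tray's top (x = y = 0, z = 68 mm in its frame). Each cell is closed here by a black 32 mm dust flap, flush with the rim, hinged on the cell's -x edge; pushed (about 0.1 N) it swings down into the cell and springs shut after. Nothing outside shows which cell is empty: a thin rod pushed down through the flap at a cell's centre meets the die or goes on to the floor.
- keeper_hinge (a point): The hinge axis of the keeper strap, at x = -45, y = 0, z = 72 mm in the tray's frame (middle of its near edge). The point turns with the tray; the axis runs along its y.
- keeper_tip (a point): The free end of the keeper, a flat steel strap 18 mm wide and 3 mm thick, 97 mm from the hinge axis, on the strap's mid-thickness. Closed, the strap lies across the top of the tray from its near to its far edge, along the tray's +x, and its tip lies in the catch, a forked steel bracket on the far edge.
- keeper (a joint): Angle of the keeper strap: 0 = lying flat in its catch, about 1.57 = upright, 2.4 = stop, leaning out over the -x side of the tray. It starts at 1.95 to 2.25. The stiff hinge (0.04 N m of friction) lets it stay wherever it is left.
- die: The loose leather-stamping die, brass, about 80 g: a round foot 22 mm in diameter and 16 mm tall with a round stem 14 mm in diameter and 16 mm tall standing on its middle, 32 mm tall in all. Origin: centre of its underside; z up along the stem. It starts stem up on the bench.
- die_mid (a point): The middle of the loose die, on its axis 16 mm above its underside. The die fits a cell at any yaw, and falls to the floor of the empty cell when let go with its foot pushed in past the flap; over a die it would stay sticking out.
- stand: Fixed clearing stand, grey: a shallow catch tray 90 mm (x) by 160 mm (y), rim 18 mm high, with a bar across above it that holds four upright steel punch tubes in a row along y. Origin: centre of its underside. The tubes are 25 mm outside, 18 mm bore, open at both ends, from z = 50 to z = 100 mm, their axes at x = 0 and y = -54, -18, +18 and +54 mm in its frame (tubes 0 to 3).
- rod: The push rod, upright, about 90 g: a steel shaft 8 mm in diameter and 85 mm long with a rounded tip, below a round wooden handle 22 mm in diameter and 45 mm long. Origin: at the tip; z points up to the handle (shoulder at z = 85 mm, top at 130 mm). It starts standing in block, shoulder on the block's top, so the tip is 7 mm above the bench.
- block: Fixed wooden block 56 by 56 mm, 92 mm tall, with an upright square hole 15 mm wide through its middle, home of the push rod. Origin: centre of its underside.
- jar: Bystander: a closed amber glass jar, 54 mm in diameter, 70 mm tall. Origin: centre of its underside.
- mallet: Bystander: a hammer about 0.3 m long lying on the bench beyond the fixtures. Origin: under its middle.
- whetstone: Bystander: a grey sharpening stone 50 by 120 by 22 mm lying on the bench. Origin: centre of its underside.
- slug0: Plug of pressed brown fibreboard, 15 mm in diameter, 16 mm tall, 12 g. Origin: centre of its underside. Stuck in tube 0 of the stand, its top 5 mm below the tube's mouth; a push of 5 to 8 N from above slides it down and after 20 mm it drops out of the bottom into the catch tray. Absent if that tube is clear.
- slug1: Plug of pressed brown fibreboard, 15 mm in diameter, 16 mm tall, 12 g. Origin: centre of its underside. Stuck in tube 1 of the stand, its top 5 mm below the tube's mouth; a push of 5 to 8 N from above slides it down and after 20 mm it drops out of the bottom into the catch tray. Absent if that tube is clear.
- slug2: Plug of pressed brown fibreboard, 15 mm in diameter, 16 mm tall, 12 g. Origin: centre of its underside. Stuck in tube 2 of the stand, its top 5 mm below the tube's mouth; a push of 5 to 8 N from above slides it down and after 20 mm it drops out of the bottom into the catch tray. Absent if that tube is clear.
- slug3: Plug of pressed brown fibreboard, 15 mm in diameter, 16 mm tall, 12 g. Origin: centre of its underside. Stuck in tube 3 of the stand, its top 5 mm below the tube's mouth; a push of 5 to 8 N from above slides it down and after 20 mm it drops out of the bottom into the catch tray. Absent if that tube is clear.

How it is judged (in metres and radians):
On the way, in this order (a step that is already met when the one before it is completed fails the run):
1. the loose die lies on the floor of the empty cell (x of die_mid in the frame of tray between -0.04 and 0.04 m and y of die_mid in the frame of tray between -0.059 and 0.059 m and z of die_mid in the frame of tray below 0.034 m), for 0.2 s.
2. after that, the keeper strap lies in its catch (value of joint keeper below 0.08 rad), for 0.2 s.
At the end, for the whole second after the job is handed in: Every plug present lies in the catch tray (below 35 mm, within its rim); the die is at rest in the tray, its middle below 34 mm; the rod is at rest in its block, tip within 12 mm of the block's axis and below 16 mm, tilt under 0.15 rad; the keeper is below 0.08 rad (all of step 1 and x of slug0 in the frame of stand between -0.045 and 0.045 m and y of slug0 in the frame of stand between -0.08 and 0.08 m and z of each of slug0, slug1, slug2, slug3 in the frame of stand below 0.035 m and x of slug1 in the frame of stand between -0.045 and 0.045 m and y of slug1 in the frame of stand between -0.08 and 0.08 m and x of slug2 in the frame of stand between -0.045 and 0.045 m and y of slug2 in the frame of stand between -0.08 and 0.08 m and x of slug3 in the frame of stand between -0.045 and 0.045 m and y of slug3 in the frame of stand between -0.08 and 0.08 m and linear speed of each of die, rod below 0.02 m/s and horizontal distance between rod and block below 0.012 m and height (world z) of rod below 0.016 m and angle between rod's own z axis and vertical below 0.15 rad and value of joint keeper below 0.08 rad); the robot touches nothing.
It fails at once if the jar is shifted more than 30 mm (distance of jar from where it was at the start of the episode above 0.03 m).
It fails at once if the hammer is shifted more than 30 mm (distance of mallet from where it was at the start of the episode above 0.03 m).
It fails at once if the sharpening stone is shifted more than 30 mm (distance of whetstone from where it was at the start of the episode above 0.03 m).
Of slug0, slug1, slug2, slug3 only 2 to 4 are there at a start; the rules pass over those that are not, and their reading is None.
At some moment in a run one of die may be knocked a few centimetres aside while the robot is not near it.
It also fails if it takes over 210 s, if anything falls off the work surface, if the arm or the gripper's body presses on something with over 40 N, if the wrist force passes 120 N, or if a joint passes its speed limit or range.

### The arm

A 6-joint arm with a two-finger parallel gripper is mounted at the origin on the work surface. World frame = base frame: x ahead of the robot, y to its left, z up, the work surface at z = 0. Lengths are in mm, angles in degrees, forces in N, time in s.
With the tool pointing down it reaches from about 350 to 850 mm from the base axis. Payload 8.1 kg.
Tool frame: the origin (TCP) lies midway between the tips of the shut fingers; the grasp point (between the pads) lies 19 mm behind it; z points along the fingers, y is the line along which they close (so a half turn about z gives the same grasp; the last joint's range is limited). The gripper opens to 85 mm and grips with 20 to 120 N. Pads are 22 mm wide; open, the fingers measure 114 mm over their backs; the gripper's body (76 mm by 85 mm) begins 54 mm behind the grasp point. The pads swing forward as they close: fully open they stand 13 mm farther back than shut.
Start: joints at [-75.711, 7.471, 85.268, -0, 87.261, -4.893], TCP at [197.168, -566.683, 231.292] pointing down, gripper open.
Joint ranges: [-169.43, 169.43], [-51.17, 129.36], [1.28, 143.12], [-76.62, 256.62], [0, 156.53], [-152.29, 152.29]. Speed limits (degrees/s): [136.94, 136.94, 159.86, 180, 180, 180].

### API

Orientations are given as [roll, pitch, yaw] about the fixed x, y, z axes, in that order (R = Rz(yaw) Ry(pitch) Rx(roll)).
In Python, from bench import r gives the robot as it stands. The module is installed in compiled form; this text tells all that it offers.
- The arm moves only by the tool jog_arm, never from a script. Its argument "rows" is a list of rows, each a list of 2 entries, a list of its own where there are three numbers: the shift along the tool's x, y, z in mm, then the turn, a rotation vector about the tool's x, y, z in rad. A call has 1 to 10 rows; each row is the pose to reach, as a shift and turn from the pose commanded when the call began, along the tool's axes at that moment; what a row does not reach only later rows make up. A row lasts 1/10 s, in which the tool goes at most 50 mm and 8.59 degrees, less where a joint would pass 70% of its speed; a pose out of reach is approached as far as the arm can. A call with a gripper value outside its range is refused whole. "grip" is the finger opening in mm, from 0 to 85.4, set as the call begins (left out, the last holds). The fingers move at their own pace and stop on an object; "force" is the grip in N (left out, the last holds). Time passes only in rows, so rows that repeat a pose let the fingers close. It gives the time, the measured TCP pose, the force, the opening and the grip force at its end, in the units of the state.
- r.sense(): the state, without advancing time (a new reading comes with each control period).
- r.snapshot(name): name is "scene" or "side" or "wrist"; returns (picture, depth): 384x512x3 uint8, blue, green, red; 384x512 float32, mm along the optical axis (not along the pixel's ray), 0 where there is no reading.
- r.camera_params(name): a dict with "fx", "fy", "cx", "cy" (pixels), "dist_coeffs" ([k1, k2, p1, p2, k3] as OpenCV has them; the pictures are not rectified), "pose" (4x4, takes a point from camera to world coordinates); the wrist camera has in their place "tool_from_camera" (4x4, takes a point from camera to tool coordinates, whose origin is the TCP and whose axes are the flange's). Camera axes: x right, y down, z forward; pixel columns grow to the right and rows downward; lengths in mm; the calibration is good to about 2 mm. A picture is of the moment at which its call begins: read the wrist's pose just before it. camera_params takes no time and is no camera call.
- r.hand_in(): hands the job in; it is judged then, once.
The state is a dict: "time": time; "joint_pos": joint angles; "qd": joint speeds; "joint_efforts": joint torques, N m; "tool_pos": TCP position; "tcp_rot": TCP orientation; "ft_force": force on the tool from outside, world axes, zero at the start; "wrist_torque": the same for the moment, N m; "finger_gap": finger opening in mm; "grip_force": force on a finger pad.
Only numpy, scipy, OpenCV 4.12 (cv2) and the standard library are available. Lean on these libraries where they do the work, as an engineer would, in place of code of your own. Each camera call takes 0.05 s, during which the arm holds its last target. There are 200 camera calls.

## Working session

There is one attempt and no reset: what is moved stays moved. The work goes in short steps, Python scripts to look and compute and a tool call to move; the robot and the scene stay as the last step left them, time stands still between calls to the robot, and variables do not carry over. Pictures are saved under pics/ and viewed, at most 14 in all, crops included, and the job is handed in when it is done.

Besides the shell and the picture viewer there is one more tool, called after ">>>" as a command line: name --argument value ..., lists and objects as JSON in quotes. jog_arm: Moves the arm, as the interface text tells. Its arguments: {"type":"object","properties":{"rows":{"type":"array"},"grip":{"type":"number"},"force":{"type":"number"}},"required":["rows"]}

```bash
mkdir -p pics; python3 - <<'E'
from bench import r
import cv2,numpy as np
np.set_printoptions(suppress=True,precision=3)
s=r.sense();print({k:np.round(v,3) for k,v in s.items()})
for n in("scene","side"):
    p,d=r.snapshot(n);np.savez(f"pics/{n}0.npz",p=p,d=d);cv2.imwrite(f"pics/{n}0.png",p);c=r.camera_params(n);print(n,c)
print(r.camera_params("wrist"))
a=cv2.imread("pics/scene0.png");b=cv2.imread("pics/side0.png")
E
```

```text
{'time': np.float64(0.0), 'joint_pos': array([-75.713,   7.514,  85.329,   0.002,  87.263,  -4.89 ]), 'qd': array([-0.014,  0.011, -0.035,  0.06 , -0.007, -0.053]), 'joint_efforts': array([ -0.   , -56.941, -50.054,  -0.   ,   0.015,  -0.   ]), 'tool_pos': array([ 197.016, -566.142,  230.254]), 'tcp_rot': array([-179.894,   -0.011,   19.177]), 'ft_force': array([-0.25 ,  0.523,  0.18 ]), 'wrist_torque': array([-0.018,  0.009, -0.01 ]), 'grip_force': np.float64(0.0), 'finger_gap': np.float64(85.712)}
scene {'fx': 401.48416132935273, 'fy': 401.48416132935273, 'cx': 256.8607041829226, 'cy': 190.61322802655704, 'dist_coeffs': array([-0.023,  0.   ,  0.   ,  0.   ,  0.   ]), 'pose': array([[   0.382,    0.792,   -0.476, 1096.098],
       [   0.924,   -0.323,    0.203, -231.832],
       [   0.006,   -0.518,   -0.856, 1071.893],
       [   0.   ,    0.   ,    0.   ,    1.   ]])}
side {'fx': 355.87641829686015, 'fy': 355.87641829686015, 'cx': 249.72870850965344, 'cy': 183.41832372922406, 'dist_coeffs': array([-0.086,  0.   ,  0.   ,  0.   ,  0.   ]), 'pose': array([[ -0.927,  -0.282,   0.248, 271.468],
       [ -0.375,   0.719,  -0.585, 592.618],
       [ -0.014,  -0.635,  -0.772, 842.226],
       [  0.   ,   0.   ,   0.   ,   1.   ]])}
{'fx': 322.7397402113024, 'fy': 322.7397402113024, 'cx': 254.09703815768356, 'cy': 187.639848510756, 'dist_coeffs': array([-0.009,  0.   ,  0.   ,  0.   ,  0.   ]), 'tool_from_camera': array([[  -0.   ,   -0.947,   -0.321,   81.58 ],
       [   1.   ,   -0.   ,    0.001,    0.28 ],
       [  -0.001,   -0.321,    0.947, -142.463],
       [   0.   ,    0.   ,    0.   ,    1.   ]])}
```

View pics/scene0.png

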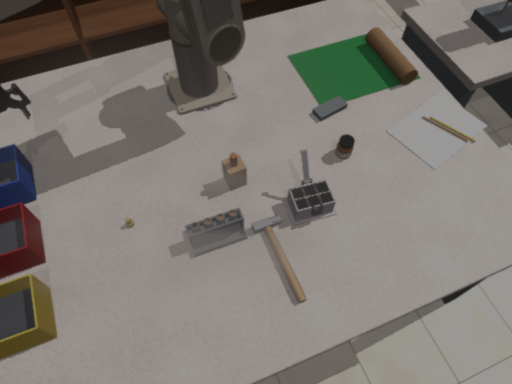

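View pics/side0.png

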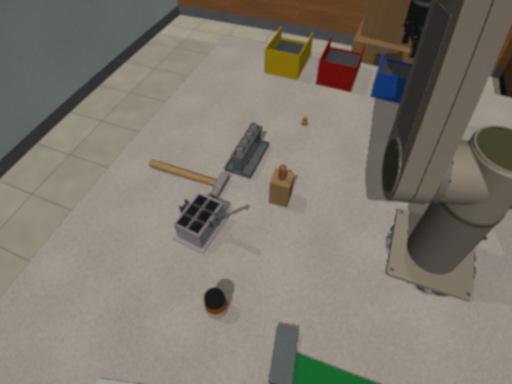

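The scene view shows the die at about (129,222), the stand at (216,230) with its tubes along (194–233, 214–224), the block and rod at (234,172), the tray at (311,200), the strap leaning toward (306,165), and the jar at (345,147). The hammer's head is at (266,224), between the stand and the tray. Next I'll turn pixels into rough positions using depth.

```bash
cat > h.py <<'E'
from bench import r
import cv2,numpy as np
from scipy.spatial.transform import Rotation as R
np.set_printoptions(suppress=True,precision=1,linewidth=150)
def K(c): return np.array([[c["fx"],0,c["cx"]],[0,c["fy"],c["cy"]],[0,0,1]])
def tool():
    s=r.sense();T=np.eye(4);T[:3,:3]=R.from_euler("xyz",s["tcp_rot"],degrees=True).as_matrix();T[:3,3]=s["tool_pos"];return T
def pose(n):
    c=r.camera_params(n);return c,(c["pose"] if n!="wrist" else tool()@c["tool_from_camera"])
def rays(c,uv):
    uv=np.array(uv,float).reshape(-1,1,2);x=cv2.undistortPoints(uv,K(c),np.array(c["dist_coeffs"])).reshape(-1,2)
    return np.c_[x,np.ones(len(x))]
def onplane(c,P,uv,z):
    d=rays(c,uv)@P[:3,:3].T;o=P[:3,3];return o+d*((z-o[2])/d[:,2])[:,None]
def cloud(c,P,d):
    v,u=np.mgrid[:d.shape[0],:d.shape[1]];x=rays(c,np.c_[u.ravel(),v.ravel()])*d.reshape(-1,1)
    return (x@P[:3,:3].T+P[:3,3]).reshape(*d.shape,3)
def snap(name,f):
    c,P=pose(name);p,d=r.snapshot(name);cv2.imwrite(f"pics/{f}.png",p);np.savez(f"pics/{f}.npz",p=p,d=d,P=P);return c,P,p,d
def proj(c,P,X):
    X=(np.array(X).reshape(-1,3)-P[:3,3])@P[:3,:3]
    return cv2.projectPoints(X,np.zeros(3),np.zeros(3),K(c),np.array(c["dist_coeffs"]))[0].reshape(-1,2)
def delta(xyz,rv=None):
    T=tool();return T[:3,:3].T@(np.array(xyz)-T[:3,3])
E
python3 - <<'E'
from h import *
c,P=pose("scene");z=np.load("pics/scene0.npz");X=cloud(c,P,z["d"])
for n,u,v in [("die",129,221),("rodtop",234,156),("blocktop",228,165),("t0",194,224),("t1",207,221),("t2",220,217),("t3",233,213),("tray tl",291,191),("tr",327,183),("br",333,206),("bl",297,215),("jar",346,140),("hamhead",266,224),("strap tip",306,152),("strap2",268,193),("whet",330,105)]:
    print(n,X[v-1:v+2,u-1:u+2].reshape(-1,3).mean(0))
a=cv2.resize(z["p"][130:260,180:370],None,fx=4,fy=4,interpolation=cv2.INTER_CUBIC);cv2.imwrite("pics/crop.png",a)
E
```

```text
die [ 471.  -367.7   29.8]
rodtop [444.8 -27.2 138.8]
blocktop [436.9 -45.3  93.1]
t0 [ 582.8 -198.1   89.7]
t1 [ 591.1 -162.9   96.6]
t2 [ 592.1 -125.9   94.9]
t3 [594.5 -88.8  96. ]
tray tl [575.1  98.6  65.8]
tr [576.2 221.7  37.7]
br [649.7 205.3  27.1]
bl [642.7  88.4  41.4]
jar [472.7 337.7  71.4]
hamhead [628.9  -3.   27.1]
strap tip [485.8 187.  100.5]
strap2 [520.9  50.6   0.8]
whet [283.5 389.7  22.2]
```

View pics/crop.png

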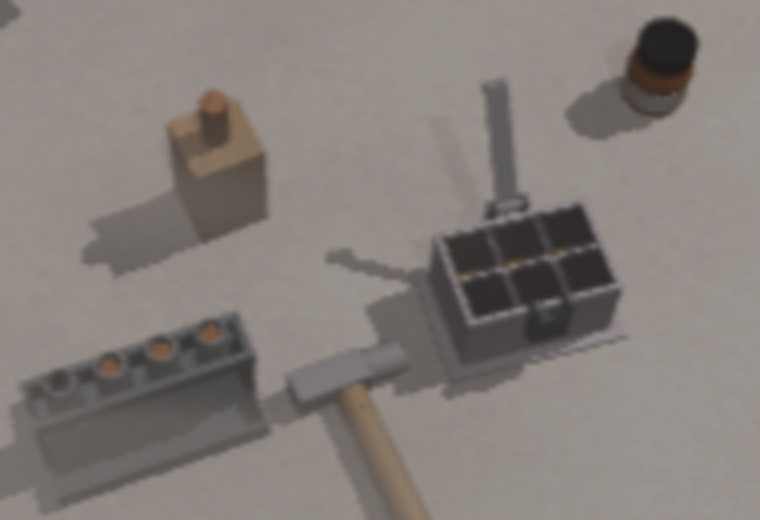

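The wide crop shows the plugs as brown discs in tubes 1, 2 and 3, while the leftmost tube, at crop pixel (62,382), is dark and so looks clear. The strap leans out over the tray's -x side. Next I'll move above the scene for a wrist view.

>>> jog_arm --rows '[[[522,-396,-50],[0,0,0.335]],[[522,-396,-50],[0,0,0.335]],[[522,-396,-50],[0,0,0.335]],[[522,-396,-50],[0,0,0.335]],[[522,-396,-50],[0,0,0.335]],[[522,-396,-50],[0,0,0.335]],[[522,-396,-50],[0,0,0.335]],[[522,-396,-50],[0,0,0.335]],[[522,-396,-50],[0,0,0.335]],[[522,-396,-50],[0,0,0.335]]]' --grip 60

```text
time: 1.1
tool_pos: [473.6, -150.0, 269.2]
tcp_rot: [180.0, 0.0, -0.0]
ft_force: [0.6, 0.2, 0.1]
finger_gap: 59.9
grip_force: 0.0
```

>>> jog_arm --rows '[[[86,-130,-11],[0,0,0]],[[86,-130,-11],[0,0,0]],[[86,-130,-11],[0,0,0]],[[86,-130,-11],[0,0,0]],[[86,-130,-11],[0,0,0]],[[86,-130,-11],[0,0,0]]]'

```text
time: 1.7
tool_pos: [558.5, -22.7, 279.7]
tcp_rot: [180.0, 0.1, -0.0]
ft_force: [-0.3, -0.4, -0.7]
finger_gap: 60.3
grip_force: 0.0
```

```bash
python3 - <<'E'
from h import *
c,P,p,d=snap("wrist","w1");print(tool()[:3,3]);cv2.imwrite("pics/w1b.png",cv2.resize(p,(800,600),interpolation=cv2.INTER_CUBIC))
E
```

```text
[558.4 -23.2 279.9]
```

View pics/w1b.png

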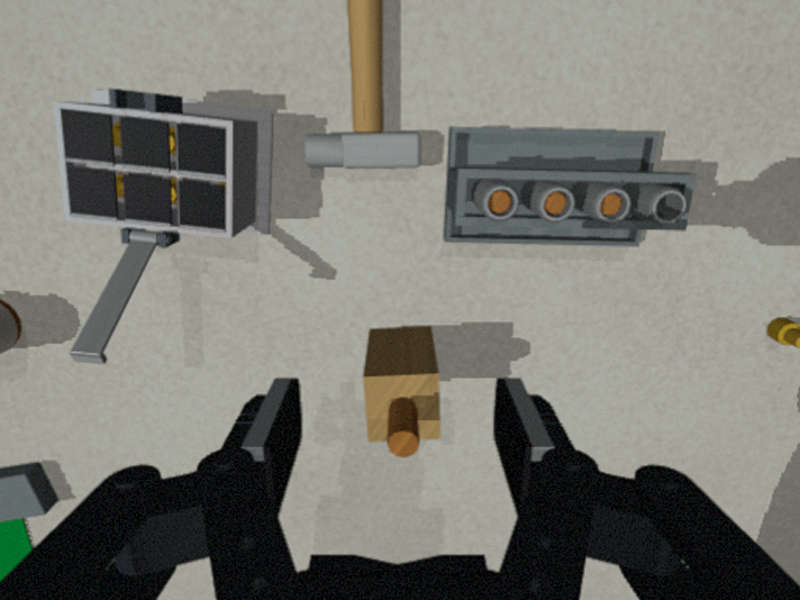

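The wrist view shows brown plugs in the tubes at (499,202), (556,203) and (611,204). The tube at (668,205) is clear. The rod's top is at (403,443). The tray's rim corners are at (57,103), (233,121), (232,235) and (69,221), and the strap tip is near (88,357). Now I'll locate these with masks.

```bash
python3 - <<'E'
from h import *
z=np.load("pics/w1.npz");p,d,P=z["p"],z["d"],z["P"];c=r.camera_params("wrist")
hsv=cv2.cvtColor(p,cv2.COLOR_BGR2HSV)
m=cv2.inRange(hsv,(5,140,70),(18,255,255))
n,l,st,ce=cv2.connectedComponentsWithStats(m)
for i in range(1,n):
    if st[i,4]>25: print(st[i],ce[i],"z95",onplane(c,P,[ce[i]],95)[0],"z137",onplane(c,P,[ce[i]],137)[0])
s=lambda q:[((u+.5)/1.5625-.5,(v+.5)/1.5625-.5) for u,v in q]
print("rodtop",onplane(c,P,s([(403,443)]),137))
q=onplane(c,P,s([(57,103),(233,121),(232,235),(69,221)]),68);print("tray",q,q.mean(0))
print(np.diff(np.r_[q,q[:1]],axis=0))
print("tubes",onplane(c,P,s([(499,201),(556,202),(612,204),(668,205)]),100))
print("block",onplane(c,P,s([(366,374),(439,374),(440,438),(368,440)]),92))
X=cloud(c,P,d)
for u,v in s([(403,443),(88,357),(57,103),(67,222),(150,236),(785,335)]):
    u,v=int(u),int(v);print((u,v),X[v,u],d[v,u])
E
```

```text
[313 122  14  14 153] [319.5 128.8] z95 [591.9 -89.7  95. ] z137 [598.1 -81.1 137. ]
[349 123  13  14 140] [355.1 129.7] z95 [ 591.  -125.7   95. ] z137 [ 597.3 -112.5  137. ]
[385 124  12  14 132] [390.5 130.6] z95 [ 590.1 -161.8   95. ] z137 [ 596.5 -144.   137. ]
[248 254  20  38 381] [255.6 277.8] z95 [416.4 -25.4  95. ] z137 [445.2 -25.1 137. ]
rodtop [[438.5 -27.3 137. ]]
tray [[653.  200.9  68. ]
 [641.3  85.6  68. ]
 [564.2  94.3  68. ]
 [574.5 209.2  68. ]] [608.3 147.5  68. ]
[[ -11.7 -115.3    0. ]
 [ -77.1    8.7    0. ]
 [  10.3  114.9    0. ]
 [  78.5   -8.3    0. ]]
tubes [[ 592.9  -88.3  100. ]
 [ 592.3 -124.7  100. ]
 [ 591.1 -160.6  100. ]
 [ 590.5 -196.6  100. ]]
block [[466.   -0.7  92. ]
 [466.  -54.1  92. ]
 [411.1 -56.3  92. ]
 [409.4  -1.1  92. ]]
(257, 283) [438.7 -26.6 136.7] 335.0633
(56, 228) [510.5 158.2 154.5] 295.02988
(36, 65) [653.7 201.1  67.9] 330.83325
(42, 141) [562.2 256.5  -0.1] 424.60263
(95, 150) [566.4 149.8  76.3] 351.07788
(502, 214) [ 465.4 -361.7   19.7] 437.60822
```

>>> jog_arm --rows '[[[-45,2,0],[0,0,0]],[[-95,4,20],[0,0,0]],[[-120,4,50],[0,0,0]],[[-120,4,95],[0,0,0]],[[-120,4,120],[0,0,0]],[[-120,4,120],[0,0,0]],[[-120,4,120],[0,0,0]]]'

```text
time: 2.45
tool_pos: [438.7, -26.9, 160.9]
tcp_rot: [180.0, 0.0, -0.1]
ft_force: [-0.8, 0.2, 0.7]
finger_gap: 59.6
grip_force: 0.0
```

```bash
python3 - <<'E'
from h import *
c,P,p,d=snap("wrist","w2");print(tool())
hsv=cv2.cvtColor(p,cv2.COLOR_BGR2HSV)
cv2.imwrite("pics/w2.png",p)
X=cloud(c,P,d);m=(np.abs(X[...,2]-137)<3)&(d>0);m[:,:150]=0
print(X[m].mean(0),np.ptp(X[m],axis=0),m.sum())
b=(np.abs(X[...,2]-92)<2)&(d>0)&(np.abs(X[...,1]+27)<40);print(X[b].min(0),X[b].max(0))
E
```

```text
[[  1.   -0.    0.  439.7]
 [ -0.   -1.   -0.  -26.9]
 [  0.    0.   -1.  162. ]
 [  0.    0.    0.    1. ]]
[438.2 -27.3 136.5] [21.7 21.4  4.4] 1007
[407.8 -56.9  90. ] [466.6   1.7  93.9]
```

View pics/w2.png

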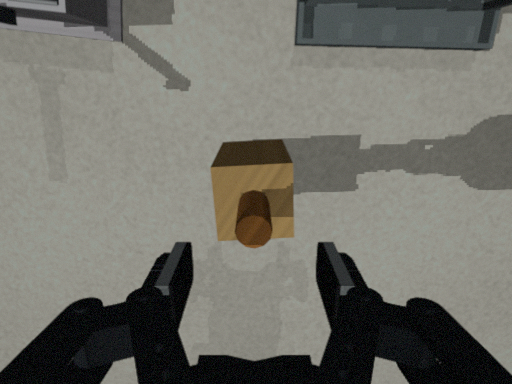

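The rod's handle top, at (254,231), sits centred between the fingers. Depth puts it at (438,-27), so I'll descend, grip and lift.

>>> jog_arm --rows '[[[-1,0,40],[0,0,0]],[[-1,0,58],[0,0,0]],[[-1,0,60],[0,0,0]],[[-1,0,60],[0,0,0]]]'

```text
time: 2.9
tool_pos: [439.1, -26.3, 101.9]
tcp_rot: [180.0, -0.1, -0.0]
ft_force: [0.6, 0.6, 0.5]
finger_gap: 60.1
grip_force: 0.0
```

>>> jog_arm --rows '[[[0,0,0],[0,0,0]],[[0,0,0],[0,0,0]],[[0,0,0],[0,0,0]],[[0,0,0],[0,0,0]],[[0,0,0],[0,0,0]],[[0,0,0],[0,0,0]],[[0,0,0],[0,0,0]],[[0,0,0],[0,0,0]]]' --grip 10 --force 80

```text
time: 3.7
tool_pos: [439.2, -26.2, 102.0]
tcp_rot: [180.0, -0.1, -0.0]
ft_force: [-1.6, 1.0, 7.4]
finger_gap: 20.6
grip_force: 77.9
```

>>> jog_arm --rows '[[[0,0,-50],[0,0,0]],[[0,0,-100],[0,0,0]],[[10,3,-112],[0,0,0]],[[55,22,-112],[0,0,0]],[[100,40,-112],[0,0,0]],[[140,56,-112],[0,0,0]],[[153,62,-112],[0,0,0]],[[153,62,-112],[0,0,0]],[[153,62,-112],[0,0,0]]]'

```text
time: 4.6
tool_pos: [590.6, -87.9, 212.1]
tcp_rot: [-180.0, 0.1, -0.0]
ft_force: [-0.4, 0.9, -1.2]
finger_gap: 20.2
grip_force: 78.8
```

```bash
python3 - <<'E'
from h import *
c,P,p,d=snap("wrist","w3");print(tool()[:3,3],r.sense()["ft_force"])
cv2.imwrite("pics/w3.png",p)
hsv=cv2.cvtColor(p,cv2.COLOR_BGR2HSV);m=cv2.inRange(hsv,(5,120,70),(18,255,255))
n,l,st,ce=cv2.connectedComponentsWithStats(m)
for i in range(1,n):
    if st[i,4]>25: print(st[i],ce[i],onplane(c,P,[ce[i]],95)[0])
E
```

```text
[590.3 -87.6 212.3] [ 0.5  0.3 -0.7]
[169  39   7  18  43] [172.3  47.6] [694. -28.  95.]
[168  70  10  20  64] [173.4  79. ] [671.9 -27.   95. ]
[247 172  17  16 214] [255.1 179.2] [591.8 -89.4  95. ]
[289 173  18  16 206] [297.6 180.1] [ 591.  -125.3   95. ]
[332 174  17  15 193] [340.3 181.1] [ 590.2 -161.4   95. ]
[ 229  235   51   85 1880] [255.  294.3] [476.6 -89.4  95. ]
```

View pics/w3.png

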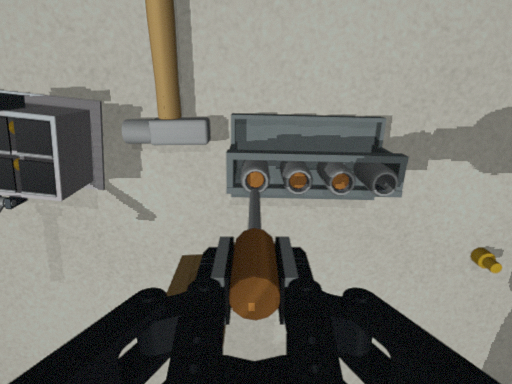

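The rod tip shows at about (254,191), just short of tube 3's plug at (255,179), and plugs remain in tubes 3, 2 and 1. Next I'll check the tip's alignment.

```bash
python3 - <<'E'
from h import *
z=np.load("pics/w3.npz");P=z["P"];c=r.camera_params("wrist");p=z["p"]
print(onplane(c,P,[(254.5,190),(254.5,194)],119), proj(c,P,[(590.3,-88,117),(590.3,-88,202)]))
print(onplane(c,P,[(255,296)],247.5))
g=cv2.cvtColor(p,cv2.COLOR_BGR2GRAY)
for v in range(180,232,4): print(v,g[v,244:268])
E
```

```text
[[590.6 -88.9 119. ]
 [587.3 -88.9 119. ]] [[253.3 189.5]
 [253.  242. ]]
[[590.9 -88.9 247.5]]
180 [126  73  49  64  76  79  93 105 107 105 104 108 108 109 108 106 109 107 103  82  51  83 131 127]
184 [132  93  50  48  57  68  93 110 109 108 109 109 109 106 102 106 103  91  75  76  83 116 133 109]
188 [102 127 141 121  82  58  57  53  49  48  48  51  47  50  53  62  70  77  97 126 128 101  76  75]
192 [106 102 101  98  97 100  91  76  76  64  61  64  60  54  61  81  99  95 105 100 109 110 109 110]
196 [102 103 101 102 103  95  83  81  76  65  62  62  59  59  54  63  88 103 101 100 101 100 102 100]
200 [153 157 159 164 157 130  88  77  73  68  63  61  61  54  59  86 134 156 156 157 158 156 160 162]
204 [159 163 159 161 150 115  81  77  75  67  67  63  59  59  54  76 125 159 163 165 168 163 159 157]
208 [168 168 171 173 154 104  82  74  70  64  65  64  60  60  52  65 131 170 173 170 167 165 170 171]
212 [166 169 166 169 147  90  77  77  73  66  57  61  62  56  53  57 117 161 169 167 163 165 167 169]
216 [167 166 164 170 152  90  78  77  75  66  62  59  58  60  55  57 109 151 169 169 172 173 174 177]
220 [171 172 168 156 129  86  76  79  74  63  63  62  59  59  53  58  94 145 169 167 165 170 172 173]
224 [170 174 169 152 118  81  81  80  69  63  61  57  59  58  57  58  79 135 169 171 173 172 173 168]
228 [169 170 164 145 104  80  63  59  49  48  46  49  52  57  51  52  76 132 167 164 167 167 173 172]
```

>>> jog_arm --rows '[[[1,0.5,16],[0,0,0]],[[1,0.5,24],[0,0,0]],[[1,0.5,32],[0,0,0]],[[1,0.5,40],[0,0,0]],[[1,0.5,48],[0,0,0]],[[1,0.5,54],[0,0,0]],[[1,0.5,54],[0,0,0]],[[1,0.5,54],[0,0,0]]]'

```text
time: 5.45
tool_pos: [591.8, -88.5, 157.9]
tcp_rot: [-180.0, 0.0, -0.0]
ft_force: [-0.1, -1.1, -0.9]
finger_gap: 19.9
grip_force: 78.9
```

>>> jog_arm --rows '[[[0,0,-40],[0,0,0]],[[0,0,-54],[0,0,0]],[[-0.5,20,-54],[0,0,0]],[[-1,36,-54],[0,0,0]],[[-1,36,-48],[0,0,0]],[[-1,36,-30],[0,0,0]],[[-1,36,-20],[0,0,0]],[[-1,36,-10],[0,0,0]],[[-1,36,0],[0,0,0]],[[-1,36,0],[0,0,0]]]'

```text
time: 6.45
tool_pos: [590.1, -124.0, 155.9]
tcp_rot: [-179.9, 0.2, -0.0]
ft_force: [2.1, -0.3, -1.5]
finger_gap: 20.3
grip_force: 79.1
```

>>> jog_arm --rows '[[[0,0,-40],[0,0,0]],[[0,0,-54],[0,0,0]],[[-0.5,20,-54],[0,0,0]],[[-1,36,-54],[0,0,0]],[[-1,36,-48],[0,0,0]],[[-1,36,-30],[0,0,0]],[[-1,36,-20],[0,0,0]],[[-1,36,-10],[0,0,0]],[[-1,36,0],[0,0,0]],[[-1,36,0],[0,0,0]]]'

```text
time: 7.45
tool_pos: [589.2, -160.0, 155.9]
tcp_rot: [-179.9, 0.1, 0.0]
ft_force: [2.1, 0.1, -1.5]
finger_gap: 20.6
grip_force: 79.0
```

>>> jog_arm --rows '[[[0,0,-40],[0,0,0]],[[0,0,-58],[0,0,0]],[[0,0,-58],[0,0,0]],[[0,0,-58],[0,0,0]]]'

```text
time: 7.85
tool_pos: [590.1, -160.5, 216.3]
tcp_rot: [180.0, -0.0, -0.0]
ft_force: [-0.4, 0.2, -1.3]
finger_gap: 20.1
grip_force: 78.8
```

```bash
python3 - <<'E'
from h import *
c,P,p,d=snap("wrist","w4");print(tool()[:3,3],r.sense()["ft_force"])
cv2.imwrite("pics/w4.png",p)
E
```

```text
[ 589.4 -160.3  215.1] [ 0.2  0.9 -2.6]
```

View pics/w4.png

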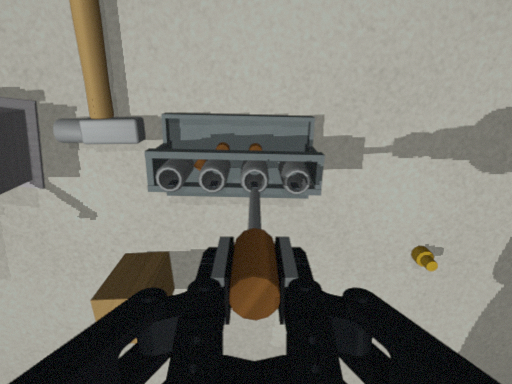

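All four tubes are now open, and the three plugs lie in the catch tray at (222,149), (201,163) and (256,149). Next I'll move over the die tray for probing.

>>> jog_arm --rows '[[[-4,-45,0],[0,0,0]],[[-4,-95,0],[0,0,0]],[[-4,-145,0],[0,0,0]],[[-4,-195,0],[0,0,0]],[[-4,-240,0],[0,0,0]],[[-4,-272,0],[0,0,0]],[[-4,-272,0],[0,0,0]],[[-4,-272,0],[0,0,0]]]'

```text
time: 8.7
tool_pos: [585.0, 111.9, 214.4]
tcp_rot: [180.0, 0.2, 0.1]
ft_force: [-0.5, -0.3, -0.8]
finger_gap: 19.7
grip_force: 78.9
```

```bash
python3 - <<'E'
from h import *
c,P,p,d=snap("wrist","w5");print(tool()[:3,3],r.sense()["ft_force"])
cv2.imwrite("pics/w5.png",cv2.resize(p[60:260],(800,312),interpolation=cv2.INTER_CUBIC))
E
```

```text
[585.3 111.  214.8] [ 0.3  0.4 -0.7]
```

View pics/w5.png

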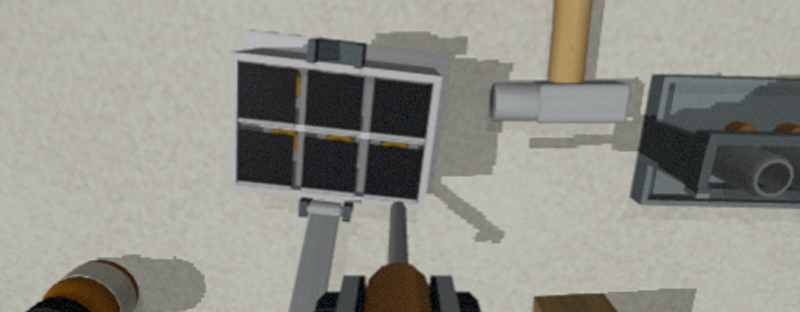

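The rim corners are at (236,53), (441,76), (425,205) and (235,191), and the rod tip is at about (399,205), just short of the near-right cell. I'll recompute the tray's pose from these.

```bash
python3 - <<'E'
from h import *
z=np.load("pics/w5.npz");P=z["P"];c=r.camera_params("wrist")
f=lambda q:[((u+.5)/1.5625-.5,(v+.5)/1.56-.5+60) for u,v in q]
q=onplane(c,P,f([(236,53),(441,76),(425,205),(235,191)]),68);o=q.mean(0);print(q,o)
X=q[0]+q[1]-q[2]-q[3];Y=q[0]+q[3]-q[1]-q[2];print(np.linalg.norm(X)/2,np.linalg.norm(Y)/2,np.degrees([np.arctan2(X[1],X[0]),np.arctan2(-Y[0],Y[1])]))
a=np.radians(-6);ex=np.array([np.cos(a),np.sin(a)]);ey=np.array([-ex[1],ex[0]])
for i in(-19,19):
  for j in(-38,0,38): print(i,j,o[:2]+i*ex+j*ey)
print("tip",onplane(c,P,f([(399,203)]),122))
E
```

```text
[[653.8 199.9  68. ]
 [641.5  86.7  68. ]
 [564.9  94.1  68. ]
 [573.8 208.6  68. ]] [608.5 147.3  68. ]
78.70045568525259 114.36967615303008 [-5.9 -5.3]
-19 -38 [585.6 111.5]
-19 0 [589.6 149.3]
-19 38 [593.6 187.1]
19 -38 [623.4 107.6]
19 0 [627.4 145.3]
19 38 [631.4 183.1]
tip [[585.1 110.2 122. ]]
```

>>> jog_arm --rows '[[[0.5,-1,40],[0,0,0]],[[0.5,-1,60],[0,0,0]],[[0.5,-1,75],[0,0,0]],[[0.5,-1,82],[0,0,0]],[[0.5,-1,86],[0,0,0]],[[0.5,-1,86],[0,0,0]],[[0.5,-1,86],[0,0,0]]]'

```text
time: 9.45
tool_pos: [587.4, 112.3, 131.5]
tcp_rot: [-180.0, -0.1, -0.0]
ft_force: [0.7, 0.4, -0.7]
finger_gap: 19.9
grip_force: 79.2
```

>>> jog_arm --rows '[[[0,0,2],[0,0,0]],[[0,0,4],[0,0,0]],[[0,0,4],[0,0,0]],[[0,0,4],[0,0,0]]]'

```text
time: 9.85
tool_pos: [588.6, 112.6, 130.1]
tcp_rot: [-180.0, -0.3, -0.0]
ft_force: [-3.3, -0.8, 14.3]
finger_gap: 20.2
grip_force: 81.3
```

>>> jog_arm --rows '[[[0,0,-35],[0,0,0]],[[0,0,-50],[0,0,0]],[[3,-30,-50],[0,0,0]],[[4,-38,-50],[0,0,0]],[[4,-38,-50],[0,0,0]],[[4,-38,-25],[0,0,0]],[[4,-38,-10],[0,0,0]],[[4,-38,-4],[0,0,0]],[[4,-38,0],[0,0,0]],[[4,-38,0],[0,0,0]]]'

```text
time: 10.85
tool_pos: [592.9, 149.9, 129.6]
tcp_rot: [-180.0, -0.3, -0.0]
ft_force: [-0.7, -0.9, 16.2]
finger_gap: 20.3
grip_force: 81.6
```

>>> jog_arm --rows '[[[0,0,-35],[0,0,0]],[[0,0,-50],[0,0,0]],[[3,-30,-50],[0,0,0]],[[4,-38,-50],[0,0,0]],[[4,-38,-50],[0,0,0]],[[4,-38,-25],[0,0,0]],[[4,-38,-10],[0,0,0]],[[4,-38,-4],[0,0,0]],[[4,-38,0],[0,0,0]],[[4,-38,0],[0,0,0]]]'

```text
time: 11.85
tool_pos: [592.3, 187.2, 124.4]
tcp_rot: [179.9, 0.3, -0.0]
ft_force: [-4.8, -3.0, -3.7]
finger_gap: 19.9
grip_force: 79.9
```

>>> jog_arm --rows '[[[1,0,5],[0,0,0]],[[1,0,10],[0,0,0]],[[1,0,15],[0,0,0]],[[1,0,15],[0,0,0]],[[1,0,15],[0,0,0]]]'

```text
time: 12.35
tool_pos: [595.8, 188.2, 111.6]
tcp_rot: [180.0, -0.0, -0.0]
ft_force: [-2.6, -1.8, 1.8]
finger_gap: 20.3
grip_force: 81.2
```

>>> jog_arm --rows '[[[-1,0,4],[0,0,0]],[[-1,0,7],[0,0,0]],[[-1,0,7],[0,0,0]],[[-1,0,7],[0,0,0]]]'

```text
time: 12.75
tool_pos: [594.7, 188.5, 104.8]
tcp_rot: [-180.0, -0.0, -0.0]
ft_force: [-3.0, -0.8, 5.5]
finger_gap: 20.3
grip_force: 82.2
```

>>> jog_arm --rows '[[[0,0,-45],[0,0,0]],[[0,0,-90],[0,0,0]],[[0,0,-120],[0,0,0]],[[0,45,-120],[0,0,0]],[[0,90,-120],[0,0,0]],[[-35,125,-120],[0,0,0]],[[-70,155,-120],[0,0,0]],[[-110,185,-120],[0,0,0]],[[-145,210,-120],[0,0,0]],[[-156,215,-120],[0,0,0]]]'

```text
time: 13.75
tool_pos: [436.4, -28.4, 223.9]
tcp_rot: [180.0, -0.0, -0.1]
ft_force: [0.6, 0.1, -1.0]
finger_gap: 20.2
grip_force: 80.4
```

>>> jog_arm --rows '[[[0,0,0],[0,0,0]],[[0,0,0],[0,0,0]]]'

```text
time: 13.95
tool_pos: [439.3, -26.5, 224.6]
tcp_rot: [-180.0, -0.1, -0.0]
ft_force: [-0.2, -0.7, -1.3]
finger_gap: 20.0
grip_force: 80.4
```

```bash
python3 - <<'E'
from h import *
c,P,p,d=snap("wrist","w6");print(tool()[:3,3])
cv2.imwrite("pics/w6.png",p[100:300,130:380].repeat(3,0).repeat(3,1))
X=cloud(c,P,d);b=(np.abs(X[...,2]-92)<2)&(d>0)&(np.abs(X[...,1]+27)<45)&(np.abs(X[...,0]-438)<45);print(X[b].min(0),X[b].max(0),b.sum())
E
```

```text
[439.4 -26.2 224.5]
[408.1 -56.6  90. ] [466.8   1.5  94. ] 3439
```

View pics/w6.png

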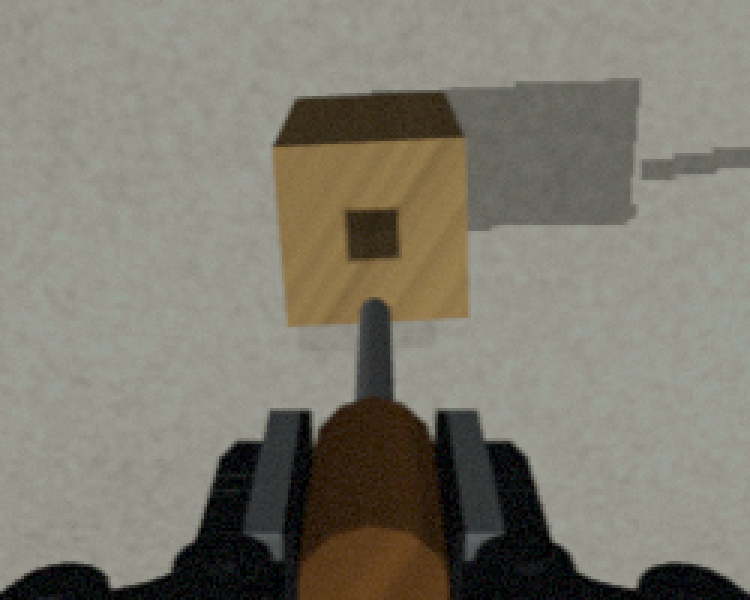

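The square hole shows at (373,235) and the rod tip at (374,300), laterally aligned. The arm reads the same pose as when it lifted the rod out, so I'll lower straight down.

>>> jog_arm --rows '[[[0,0,20],[0,0,0]],[[0,0,35],[0,0,0]],[[0,0,50],[0,0,0]],[[0,0,70],[0,0,0]],[[0,0,90],[0,0,0]],[[0,0,110],[0,0,0]],[[0,0,119],[0,0,0]],[[0,0,121.5],[0,0,0]],[[0,0,121.5],[0,0,0]],[[0,0,121.5],[0,0,0]]]'

```text
time: 15.0
tool_pos: [437.9, -26.3, 102.1]
tcp_rot: [-180.0, 0.1, 0.0]
ft_force: [0.4, -0.2, 0.0]
finger_gap: 10.0
grip_force: 0.0
```

The fingers have shut to 10 mm with no grip force, so the rod left the grip. I need to look.

```bash
python3 - <<'E'
from h import *
c,P,p,d=snap("wrist","w7");c2,P2,q,d2=snap("scene","s7");print(r.sense())
cv2.imwrite("pics/w7b.png",np.hstack([cv2.resize(p,(400,300)),cv2.resize(q[110:260,80:280],(400,300),interpolation=cv2.INTER_CUBIC)]))
E
```

```text
{'time': 15.1, 'joint_pos': array([-10.1, -12.3, 118.3,   0. ,  74.1,  79.9]), 'qd': array([-0.2, -0.4, -0.1, -0.1, -0.1,  0. ]), 'joint_efforts': array([  0. , -35.4, -46.7,   0. ,   0. ,   0. ]), 'tool_pos': array([438.4, -26.4, 102.6]), 'tcp_rot': array([-180.,    0.,   -0.]), 'ft_force': array([ 0.3, -0.3, -0.3]), 'wrist_torque': array([-0. , -0. , -0.1]), 'grip_force': 0.0, 'finger_gap': 10.020197610391985}
```

View pics/w7b.png

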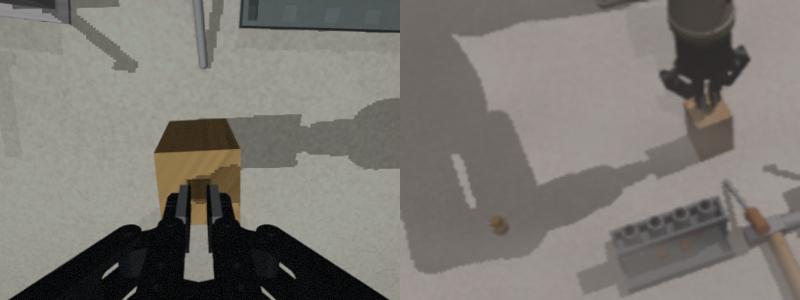

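The rod slipped out. It now lies on the bench with its tip near (205,67) in the wrist view (left) and its handle by the hammer's head in the scene view (right, about (757,222)). I'll rise and measure it.

>>> jog_arm --rows '[[[0,0,-40],[0,0,0]],[[20,0,-85],[0,0,0]],[[45,0,-125],[0,0,0]],[[75,0,-150],[0,0,0]],[[82,0,-158],[0,0,0]],[[82,0,-158],[0,0,0]],[[82,0,-158],[0,0,0]]]' --grip 60

```text
time: 15.8
tool_pos: [520.0, -26.5, 260.0]
tcp_rot: [-180.0, 0.1, -0.0]
ft_force: [0.4, 0.1, 0.0]
finger_gap: 60.3
grip_force: 0.0
```

```bash
python3 - <<'E'
from h import *
c,P,p,d=snap("wrist","w8");print(tool()[:3,3])
cv2.imwrite("pics/w8b.png",cv2.resize(p[30:250,130:400],None,fx=2.8,fy=2.7,interpolation=cv2.INTER_CUBIC))
E
```

```text
[519.5 -26.5 259.6]
```

View pics/w8b.png

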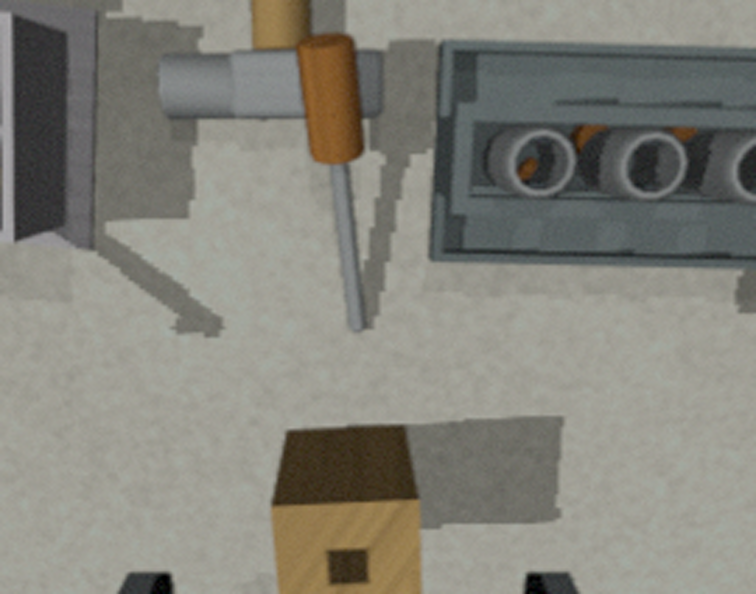

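The handle rests on the hammer's head, from (327,40) to (335,160), and the shaft slopes down to a tip at (356,328) on the bench. I'll get its axis from depth.

```bash
python3 - <<'E'
from h import *
z=np.load("pics/w8.npz");p,d,P=z["p"],z["d"],z["P"];c=r.camera_params("wrist");X=cloud(c,P,d)
f=lambda u,v:((u+.5)/2.8-.5+130,(v+.5)/2.7-.5+30)
def at(u,v):
    a,b=f(u,v);a,b=int(round(a)),int(round(b));return X[b,a]
for q in [(356,322),(352,280),(347,230),(341,180),(335,150),(332,110),(329,70),(328,45)]: print(q,at(*q))
print("hammer head",at(200,85),at(265,85),at(372,85),"handle",at(280,15))
print("hole",onplane(c,P,[f(348,566)],92))
E
```

```text
(356, 322) [518.5 -30.9   7.9]
(352, 280) [539.7 -28.4  16.7]
(347, 230) [561.6 -27.2  24.3]
(341, 180) [583.2 -23.9  33.9]
(335, 150) [594.9 -21.9  43. ]
(332, 110) [609.8 -21.1  50.5]
(329, 70) [622.9 -20.2  53.9]
(328, 45) [632.  -20.3  56.3]
hammer head [619.6  30.6  25.2] [619.5   5.3  26.6] [619.6 -37.1  25. ] handle [645.8  -1.5  22.2]
hole [[437.8 -27.1  92. ]]
```

The rod axis runs from a tip at (516,-31,4) to a handle middle at (616,-21,42), about 21° up with a yaw of about 5°. My mistake: the tip had already shifted about 10 px in the wrist view before I lowered it, because the rod had tilted in the grip. I'll pick it up with a tilted tool and re-stand it, working out the moves with a helper.

```bash
cat >> h.py <<'E'
def Rt(az,tilt):
    """tool x above azimuth az; tilt>0: tool points outward along az (deg)"""
    a,t=np.radians([az,tilt]);h=np.array([np.cos(a),np.sin(a),0]);Z=np.array([0,0,1.])
    z=np.sin(t)*h-np.cos(t)*Z;x=np.cos(t)*h+np.sin(t)*Z;return np.c_[x,np.cross(z,x),z]
def plan(pos,Rg,T=None):
    T=tool() if T is None else T
    return np.round(T[:3,:3].T@(np.array(pos)-T[:3,3]),1),np.round(R.from_matrix(T[:3,:3].T@Rg).as_rotvec(),4)
E
python3 - <<'E'
from h import *
T=tool();T[:3,:3]=Rt(0,0)
print(plan((612.5,-21.4,110),Rt(5.3,-20),T))
T2=np.eye(4);T2[:3,:3]=Rt(5.3,-20);T2[:3,3]=(612.5,-21.4,110);print(plan((612.5,-21.4,33),Rt(5.3,-20),T2))
E
```

```text
(array([ 93. ,  -5.1, 149.6]), array([-0. , -0.3, -0.1]))
(array([26.3,  0. , 72.4]), array([0., 0., 0.]))
```

>>> jog_arm --rows '[[[30,-2,30],[0,-0.12,-0.03]],[[60,-4,60],[0,-0.24,-0.06]],[[93,-5,100],[0,-0.349,-0.092]],[[93,-5,135],[0,-0.349,-0.092]],[[93,-5,150],[0,-0.349,-0.092]],[[93,-5,150],[0,-0.349,-0.092]],[[93,-5,150],[0,-0.349,-0.092]]]' --grip 50

```text
time: 16.55
tool_pos: [612.1, -21.6, 110.5]
tcp_rot: [-179.0, 20.1, 5.5]
ft_force: [0.0, 0.1, 0.9]
finger_gap: 50.2
grip_force: 0.0
```

```bash
python3 - <<'E'
from h import *
np.set_printoptions(suppress=True,precision=3)
s=r.sense();print(s["tool_pos"],s["tcp_rot"],s["joint_pos"],s["finger_gap"]);print(plan((612.5,-21.4,33),Rt(5.3,-20)))
c,P,p,d=snap("wrist","w9");X=cloud(c,P,d)
hsv=cv2.cvtColor(p,cv2.COLOR_BGR2HSV);m=(cv2.inRange(hsv,(5,120,60),(18,255,255))>0)&(d>0)&(X[...,2]>30)&(abs(X[...,1]+21)<25)
Y=X[m];print(len(Y),Y.min(0),Y.max(0))
for x in range(595,645,6):
    k=Y[abs(Y[:,0]-x)<3]
    if len(k)>5: print(x,k[:,1].min(),k[:,1].max(),k[:,2].max())
E
```

```text
[612.07  -21.555 110.485] [-179.001   20.135    5.485] [-5.213 33.968 67.594 -2.709 98.415 79.555] 50.16477983310172
(array([27.1,  1.2, 72.6]), array([-0.016,  0.002,  0.003]))
2798 [446.326 -45.979  30.23 ] [646.6     1.158 176.568]
595 -31.480151944847037 -13.191742477851978 45.06249711768888
601 -31.89904189015288 -12.172468951411537 47.8084937445046
607 -31.630822549862806 -11.18950392167283 50.01695022269473
613 -31.12817203956252 -11.03624681161795 51.86141419664517
619 -30.354561003621605 -10.109979611275925 54.3029318599188
625 -30.308486968898357 -9.178656929968588 56.719339768981314
631 -29.61679789918537 -8.778950310719035 57.51984184429506
637 -28.81603478060765 -9.236797106381761 52.707726305123344
```

>>> jog_arm --rows '[[[10,0,27],[-0.016,0,0]],[[19,0.5,50],[-0.016,0,0]],[[25,1,68],[-0.016,0,0]],[[27,1,73],[-0.016,0,0]],[[27,1,73],[-0.016,0,0]],[[27,1,73],[-0.016,0,0]]]'

```text
time: 17.2
tool_pos: [615.0, -21.5, 35.0]
tcp_rot: [-180.0, 19.8, 5.5]
ft_force: [0.1, 0.5, 0.1]
finger_gap: 50.1
grip_force: 0.0
```

>>> jog_arm --rows '[[[0,0,0],[0,0,0]],[[0,0,0],[0,0,0]],[[0,0,0],[0,0,0]],[[0,0,0],[0,0,0]],[[0,0,0],[0,0,0]],[[0,0,0],[0,0,0]],[[0,0,0],[0,0,0]],[[0,0,0],[0,0,0]]]' --grip 10 --force 110

```text
time: 18.0
tool_pos: [614.5, -21.6, 33.9]
tcp_rot: [-180.0, 19.9, 5.5]
ft_force: [-0.1, -0.7, 5.5]
finger_gap: 17.7
grip_force: 107.6
```

>>> jog_arm --rows '[[[-1,0,-3],[0,0,0]],[[-3,0,-9],[0,0,0]],[[-7,0,-19],[0,0,0]],[[-7,0,-19],[0,0,0]],[[-7,0,-19],[0,0,0]]]'

```text
time: 18.5
tool_pos: [614.4, -21.3, 53.9]
tcp_rot: [-180.0, 19.9, 5.5]
ft_force: [1.0, 0.3, -0.9]
finger_gap: 18.3
grip_force: 107.9
```

```bash
python3 - <<'E'
from h import *
s=r.sense();print(s["tool_pos"],s["finger_gap"],s["grip_force"],s["ft_force"])
def ax(n):
    c,P,p,d=snap(n,"x_"+n);X=cloud(c,P,d)
    hsv=cv2.cvtColor(p,cv2.COLOR_BGR2HSV);m=(cv2.inRange(hsv,(4,110,50),(18,255,255))>0)&(d>0)&(X[...,2]>26)&(abs(X[...,1]+21)<30)&(X[...,0]>570)
    Y=X[m];print(n,len(Y))
    for x in range(583,655,6):
        k=Y[abs(Y[:,0]-x)<3]
        if len(k)>5: print(x,k[:,1].min(),k[:,1].max(),k[:,2].max())
ax("wrist")
q=cv2.imread("pics/x_wrist.png");c,P,p,d=snap("side","sd");c2,P2,p2,d2=snap("scene","sc")
uv=proj(c,P,[(600,-21,50)])[0].astype(int);uv2=proj(c2,P2,[(600,-21,50)])[0].astype(int);print(uv,uv2)
cr=lambda im,u:cv2.resize(im[max(u[1]-45,0):u[1]+45,u[0]-60:u[0]+60],(400,300),interpolation=cv2.INTER_CUBIC)
cv2.imwrite("pics/x1.png",np.vstack([np.hstack([cr(p,uv),cr(p2,uv2)]),np.hstack([cv2.resize(q,(400,300)),np.zeros((300,400,3),np.uint8)])]))
E
```

```text
[614.4 -21.3  53.9] 18.319329482871105 107.85719990730286 [ 1.   0.3 -0.9]
wrist 2615
589 -27.304886394645354 -16.007468656612424 62.54485975615816
595 -32.0659576922966 -14.104655592889383 64.80159765272143
601 -32.17208637612191 -13.831181441284711 67.06681859274345
607 -31.774068584439274 -13.24510144402316 69.08329456843792
613 -31.409322409064714 -12.47072980387862 92.87807114386526
619 -30.663435284753362 -10.341096147042272 106.62376304870693
625 -30.113085737662615 -9.801065085972152 99.28742905765469
631 -30.549235810879654 -9.674803675290825 76.62260006995159
637 -30.360580684571552 -10.40999264795915 70.05389027316092
[228 172] [256 214]
```

View pics/x1.png

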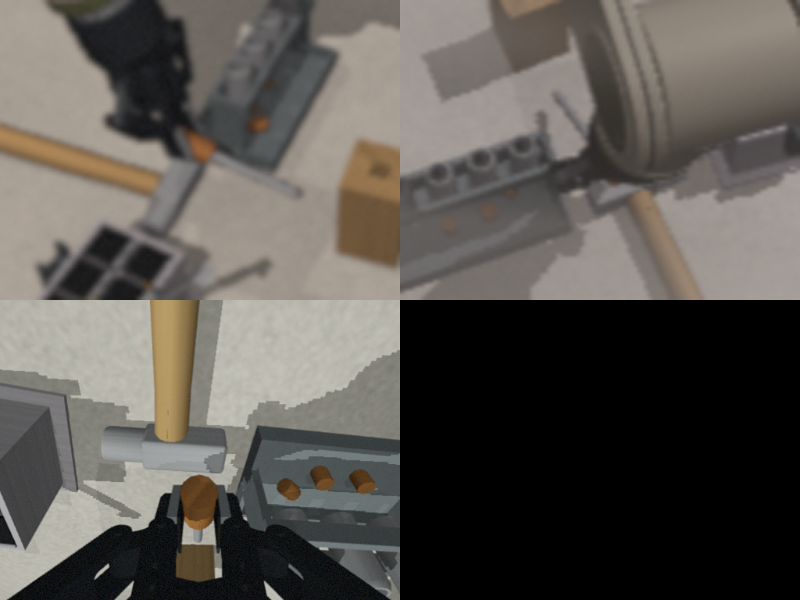

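The rod is held firmly at the handle, the hammer hasn't moved, and the plugs sit in the tray. Next I'll lift it clear, then tilt it upright with the tool swung round to azimuth 50°.

>>> jog_arm --rows '[[[-14,0,-38],[0,0,0]],[[-30,0,-82],[0,0,0]],[[-45,0,-124],[0,0,0]],[[-60,0,-165],[0,0,0]],[[-60,0,-165],[0,0,0]],[[-60,0,-165],[0,0,0]]]'

```text
time: 19.25
tool_pos: [614.7, -21.5, 230.2]
tcp_rot: [-180.0, 19.8, 5.5]
ft_force: [0.6, 0.6, -1.3]
finger_gap: 18.5
grip_force: 107.7
```

```bash
python3 - <<'E'
from h import *
np.set_printoptions(suppress=True,precision=4)
T=tool();print(T[:3,3],r.sense()["grip_force"],r.sense()["finger_gap"])
g=(500,-60,230)
steps=8
a,b=plan(g,Rt(50,50));print(a,b)
# intermediate orientations: check tilt path
for f in (.33,.66,1): print(R.from_matrix(T[:3,:3]@R.from_rotvec(b*f).as_matrix()).as_matrix()[:,2])
E
```

```text
[614.6786 -21.5466 230.1631] 107.71610498428345 18.534679749379762
[-110.8   27.4   40. ] [ 0.2148  1.1528 -0.7968]
[ 0.0116  0.1194 -0.9928]
[ 0.3082  0.339  -0.8889]
[ 0.4924  0.5868 -0.6428]
```

>>> jog_arm --rows '[[[-20,5,7],[0.03,0.14,-0.1]],[[-40,10,14],[0.05,0.28,-0.2]],[[-60,15,22],[0.08,0.42,-0.29]],[[-80,20,30],[0.11,0.56,-0.39]],[[-111,27,40],[0.13,0.7,-0.49]],[[-111,27,40],[0.16,0.84,-0.58]],[[-111,27,40],[0.19,0.98,-0.68]],[[-111,27,40],[0.21,1.12,-0.77]],[[-111,27,40],[0.215,1.153,-0.797]],[[-111,27,40],[0.215,1.153,-0.797]]]'

```text
time: 20.25
tool_pos: [497.3, -59.3, 226.1]
tcp_rot: [-179.5, -50.2, 49.6]
ft_force: [-0.7, 0.5, -1.9]
finger_gap: 18.4
grip_force: 108.0
```

```bash
python3 - <<'E'
from h import *
s=r.sense();T=tool();print(T,s["joint_pos"],s["grip_force"],s["finger_gap"])
def fit(Y):
    m=Y.mean(0);u=np.linalg.svd(Y-m)[2][0];u*=np.sign(u[2]);return m,u
for n in("wrist","side","scene"):
    c,P,p,d=snap(n,"y_"+n);X=cloud(c,P,d);hsv=cv2.cvtColor(p,cv2.COLOR_BGR2HSV)
    near=(d>0)&(np.linalg.norm(X[...,:2]-T[:2,3],axis=2)<45)&(X[...,2]>100)&(X[...,2]<225)
    Y=X[near];print(n,len(Y))
    for z in range(105,225,10):
        k=Y[abs(Y[:,2]-z)<5]
        if len(k)>2: print(z,len(k),np.median(k,axis=0),np.ptp(k,axis=0))
E
```

```text
[[  0.4   0.8   0.5 497.3]
 [  0.5  -0.6   0.6 -59.3]
 [  0.8  -0.   -0.6 226.1]
 [  0.    0.    0.    1. ]] [-47.8 -15.2 121.5  49.7  85.6 -17.2] 107.95213222503662 18.449733401404412
wrist 509
125 18 [490.2 -66.1 126.3] [5.7 6.2 6.2]
135 29 [489.9 -66.  134.6] [5.7 5.6 9.3]
145 33 [490.  -66.1 144.7] [6.9 5.6 9.9]
155 37 [490.  -66.2 155.5] [6.3 5.3 9.9]
165 41 [490.1 -66.3 164.7] [5.9 5.2 9.8]
175 22 [490.3 -66.4 173.2] [4.5 4.9 6.2]
205 58 [485.6 -71.3 208.2] [15.3 13.   4.3]
215 174 [486.2 -72.1 215. ] [16.  12.7  9.8]
side 104
125 7 [491.4 -59.8 127.5] [4.5 4.7 7.4]
135 7 [491.8 -57.8 135.8] [5.1 4.8 8.5]
145 7 [491.3 -58.3 145.5] [5.7 3.1 8.4]
155 9 [491.6 -58.4 155. ] [4.7 6.2 9.5]
165 7 [492.4 -59.1 165.2] [5.1 3.4 7.7]
175 8 [492.6 -58.3 174.4] [5.3 4.8 9. ]
185 9 [492.2 -59.4 183.3] [6.1 4.3 8.4]
195 7 [492.8 -59.  194.9] [5.2 3.5 6.5]
205 9 [488.6 -54.3 207.9] [16.3 11.8  5.8]
215 20 [492.  -52.5 215.3] [16.6  7.4  8.9]
scene 65
125 6 [495.6 -65.2 127. ] [4.3 6.7 5.5]
135 3 [495.9 -67.3 135.4] [0.4 2.9 6.3]
145 6 [496.4 -66.  144.7] [7.7 4.  7.7]
155 6 [496.  -66.4 156.7] [3.6 5.5 5.6]
165 5 [495.  -66.4 165.5] [4.5 5.6 4.6]
175 8 [495.9 -65.2 174.3] [3.1 6.4 8.8]
185 4 [497.4 -66.6 185.4] [5.  4.2 4.4]
195 4 [496.  -67.4 192.4] [4.4 4.8 2. ]
205 7 [502.  -68.9 207.5] [ 5.7 14.9  7.1]
215 11 [503.5 -65.3 214.5] [ 3.9 14.5  8. ]
```

The rod hangs vertical, with its axis at about (492,-63) and its tip at z≈122. Next I'll move it over the hole and compare the tip with the hole in the same view.

```bash
python3 - <<'E'
from h import *
s=r.sense();print(s["tool_pos"],s["tcp_rot"]);T=tool()
print(T[:3,:3].T@np.array([-54.7,36.1,0]), T[:3,:3].T@np.array([0,0,-1.]))
E
```

```text
[497.7 -59.5 226.2] [-179.1  -49.8   49.2]
[ -5.4 -65.1  -5.5] [-0.8  0.   0.6]
```

>>> jog_arm --rows '[[[-2,-25,-2],[0,0,0]],[[-4,-48,-4],[0,0,0]],[[-5.4,-65,-5.5],[0,0,0]],[[-5.4,-65,-5.5],[0,0,0]],[[-5.4,-65,-5.5],[0,0,0]],[[-5.4,-65,-5.5],[0,0,0]]]'

```text
time: 21.0
tool_pos: [444.8, -23.9, 229.0]
tcp_rot: [-179.8, -49.9, 49.9]
ft_force: [-0.0, 0.2, -1.3]
finger_gap: 18.3
grip_force: 108.2
```

```bash
cat > rodcheck.py <<'E'
from h import *
s=r.sense();T=tool();print(s["tool_pos"],s["tcp_rot"],s["grip_force"],s["finger_gap"])
tipz=T[2,3]-104
for n in("wrist","side","scene"):
    c,P,p,d=snap(n,"z_"+n);X=cloud(c,P,d)
    near=(d>0)&(np.linalg.norm(X[...,:2]-T[:2,3],axis=2)<30)&(X[...,2]>max(tipz-8,97))&(X[...,2]<tipz+80)
    Y=X[near];v=P[:2,3]-T[:2,3];v/=np.linalg.norm(v)
    out=[]
    for a in (0,25,50):
        k=Y[abs(Y[:,2]-tipz-a-8)<14]
        if len(k)>4: out.append(np.r_[np.median(k,axis=0)[:2]-3.4*v,len(k)])
    print(n,"axis",np.array(out).tolist(),"zmin",np.sort(Y[:,2])[:3])
    b=(d>0)&(abs(X[...,2]-92)<3)&(abs(X[...,0]-438)<40)&(abs(X[...,1]+27)<40)
    print("  blocktop",X[b].min(0),X[b].max(0),b.sum())
    hsv=cv2.cvtColor(p,cv2.COLOR_BGR2GRAY)
E
python3 rodcheck.py; python3 - <<'E'
import cv2,numpy as np
a=cv2.imread("pics/z_wrist.png");cv2.imwrite("pics/zz.png",a[100:360,80:430].repeat(2,0).repeat(2,1))
E
```

```text
[444.8 -23.9 229. ] [-179.8  -49.9   49.9] 108.21945548057556 18.342995417771185
wrist axis [[439.48264192995725, -28.53470018241603, 62.0], [439.6775999596092, -28.562106334222293, 104.0], [440.1527957910507, -28.813428646384224, 38.0]] zmin [126.8 127.7 127.8]
  blocktop [409.4 -56.6  89.4] [465.3   0.3  94.8] 2444
side axis [[441.0130158906209, -27.558149061891847, 16.0], [441.03661495000824, -27.072541369340207, 23.0], [441.675358473995, -27.592344520067037, 25.0]] zmin [126.4 126.5 127.2]
  blocktop [409.3 -56.1  89. ] [466.6   4.3  95. ] 303
scene axis [[439.50562089362006, -29.399084010005186, 11.0], [440.47301838872454, -30.056045900049487, 14.0], [441.255739066262, -30.431887913774847, 19.0]] zmin [128.4 129.  129.8]
  blocktop [408.  -58.4  89. ] [468.9  -1.1  95. ] 256
```

View pics/zz.png

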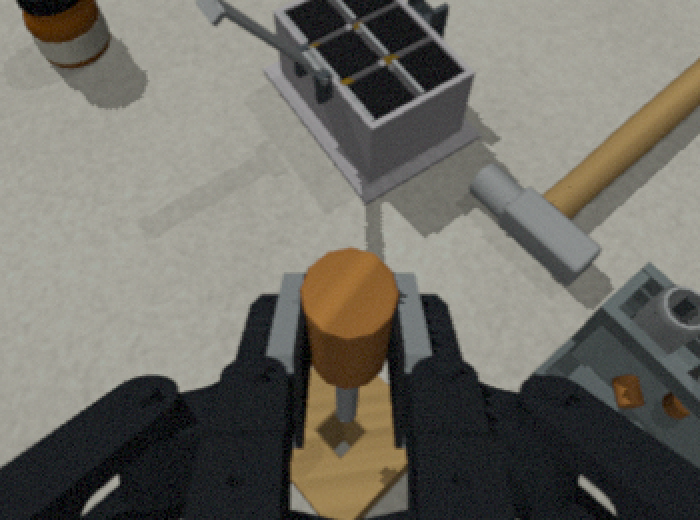

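The tip at (346,420) is just above the hole, whose diamond is centred at about (340,434). All three cameras agree on a correction of about (-2.2,+0.5) mm. I'll shift and lower partway, watching the force.

>>> jog_arm --rows '[[[-0.7,-2,-0.8],[0,0,0]],[[-0.7,-2,-0.8],[0,0,0]],[[-12.2,-2,8.8],[0,0,0]],[[-19.8,-2,15.3],[0,0,0]],[[-25.2,-2,19.8],[0,0,0]],[[-29.8,-2,23.6],[0,0,0]],[[-35.2,-2,28.1],[0,0,0]],[[-39,-2,31.3],[0,0,0]],[[-39,-2,31.3],[0,0,0]],[[-39,-2,31.3],[0,0,0]]]'

```text
time: 22.15
tool_pos: [441.9, -23.2, 178.8]
tcp_rot: [-179.8, -49.9, 49.8]
ft_force: [-0.2, 0.6, -0.9]
finger_gap: 18.3
grip_force: 108.2
```

```bash
python3 rodcheck.py
```

```text
[441.9 -23.2 178.8] [-179.8  -49.9   49.8] 108.21681261062622 18.295222116308782
wrist axis [[436.76304079459686, -27.879246266284056, 96.0], [436.86586625848565, -27.852820976825285, 38.0]] zmin [97.4 97.6 97.7]
  blocktop [409.5 -56.8  89.1] [458.4  -9.7  94.5] 2359
side axis [[438.0259985459906, -26.681655507549408, 18.0], [439.10282321878617, -27.25876511156588, 22.0]] zmin [ 98.7 100.  100.1]
  blocktop [410.  -55.7  89. ] [467.   5.  95.] 282
scene axis [[438.0169567088697, -29.29327313721561, 17.0], [438.29241825416636, -30.12219388621661, 12.0]] zmin [97.5 97.6 99. ]
  blocktop [408.1 -58.5  89. ] [467.9  -0.9  95. ] 237
```

>>> jog_arm --rows '[[[-11.5,0,9.6],[0,0,0]],[[-23,0,19.3],[0,0,0]],[[-34.5,0,28.9],[0,0,0]],[[-43,0,36],[0,0,0]],[[-47.5,0,39.9],[0,0,0]],[[-49,0,41.2],[0,0,0]],[[-49,0,41.2],[0,0,0]],[[-49,0,41.2],[0,0,0]]]'

```text
time: 23.1
tool_pos: [442.0, -23.4, 115.2]
tcp_rot: [-179.8, -49.9, 49.9]
ft_force: [-0.5, -0.1, -1.7]
finger_gap: 18.1
grip_force: 108.2
```

```bash
python3 - <<'E'
from h import *
c,P,p,d=snap("wrist","v1");X=cloud(c,P,d);print(r.sense()["tool_pos"],r.sense()["ft_force"],r.sense()["grip_force"])
hsv=cv2.cvtColor(p,cv2.COLOR_BGR2HSV)
m=(d>0)&(np.linalg.norm(X[...,:2]-(437,-27),axis=2)<16)&(X[...,2]>110);print(X[m][:,2].max(),np.percentile(X[m][:,2],[50,90,95,99]))
E
```

```text
[442.  -23.5 115.2] [-0.8 -0.  -0.7] 108.2184112071991
145.10599342710003 [137.8 139.2 139.9 142.9]
```

>>> jog_arm --rows '[[[-1,0,0.8],[0,0,0]],[[-2,0,1.6],[0,0,0]],[[-2,0,1.6],[0,0,0]]]'

```text
time: 23.45
tool_pos: [442.3, -23.5, 113.6]
tcp_rot: [-179.9, -50.0, 50.0]
ft_force: [-5.1, -1.4, 9.6]
finger_gap: 18.3
grip_force: 109.8
```

>>> jog_arm --rows '[[[0,0,0],[0,0,0]],[[0,0,0],[0,0,0]],[[0,0,0],[0,0,0]],[[0,0,0],[0,0,0]],[[0,0,0],[0,0,0]]]' --grip 60

```text
time: 23.95
tool_pos: [441.6, -23.1, 112.0]
tcp_rot: [-179.7, -49.9, 49.8]
ft_force: [-0.6, 0.3, -0.5]
finger_gap: 60.2
grip_force: 0.0
```

```bash
python3 - <<'E'
from h import *
T=tool();print(r.sense()["tool_pos"],r.sense()["ft_force"],r.sense()["finger_gap"]);print(T[:3,:3].T@np.array([-150*.643,-150*.766,130.]))
for n in("scene","side"):
    c,P,p,d=snap(n,"u_"+n);X=cloud(c,P,d)
    m=(d>0)&(np.linalg.norm(X[...,:2]-(437,-27),axis=2)<14)&(X[...,2]>100)&(X[...,2]<150);print(n,m.sum(),np.percentile(X[m][:,2],[50,90,99]) if m.sum() else 0)
E
```

```text
[441.6 -23.1 112. ] [-0.6  0.3 -0.5] 60.15820897672521
[   2.8   -0.4 -198.5]
scene 81 [132.7 138.2 140.3]
side 115 [126.3 138.3 139.2]
```

The rod is seated and released. I'll retreat along the tool axis, then turn upright and go to the die.

>>> jog_arm --rows '[[[0,0,-40],[0,0,0]],[[0,0,-80],[0,0,0]],[[0,0,-120],[0,0,0]],[[0,0,-120],[0,0,0]]]'

```text
time: 24.45
tool_pos: [382.8, -97.7, 192.6]
tcp_rot: [179.7, -49.8, 50.1]
ft_force: [0.7, 0.7, -0.6]
finger_gap: 60.0
grip_force: 0.0
```

```bash
python3 - <<'E'
from h import *
np.set_printoptions(suppress=True,precision=3)
s=r.sense();print(s["tool_pos"],s["joint_pos"]);print(plan((470,-350,200),Rt(0,0)),plan((470,-350,200),Rt(45,0)))
for n in("scene","side"):
    c,P,p,d=snap(n,"t_"+n);X=cloud(c,P,d)
    m=(d>0)&(np.linalg.norm(X[...,:2]-(437,-27),axis=2)<16)&(X[...,2]>105)&(X[...,2]<150);print(n,m.sum(),np.percentile(X[m][:,2],[50,90,99]),X[m].mean(0))
    hsv=cv2.cvtColor(p,cv2.COLOR_BGR2HSV);m=(cv2.inRange(hsv,(15,100,60),(32,255,255))>0)&(d>0)&(abs(X[...,0]-480)<120)&(abs(X[...,1]+365)<110)&(X[...,2]<50)
    print("die",m.sum(),X[m].mean(0))
E
```

```text
[382.833 -97.657 192.577] [-64.774 -22.222 130.445  44.289  95.634 -29.923]
(array([ -83.2,  229.4, -108.6]), array([-0.374, -0.813,  0.815])) (array([ -83.2,  229.4, -108.6]), array([-0.034, -0.868,  0.081]))
scene 86 [131.514 138.756 140.208] [443.182 -31.519 127.286]
die 1 [ 475.495 -403.03    32.658]
side 104 [129.376 138.122 139.726] [437.797 -21.955 126.91 ]
die 31 [ 475.255 -395.258   19.667]
```

The rod stands shoulder-down with its top at about 138 mm. The die now shows near (475,-396), so it has been knocked aside. I'll go above it.

>>> jog_arm --rows '[[[-15,38,-19],[0,-0.1,0]],[[-30,75,-38],[0,-0.24,0.02]],[[-45,113,-57],[0,-0.38,0.03]],[[-60,150,-76],[-0.03,-0.52,0.05]],[[-75,190,-95],[-0.03,-0.66,0.06]],[[-90,227,-115],[-0.034,-0.8,0.08]],[[-104,263,-133],[-0.034,-0.868,0.081]],[[-104,263,-133],[-0.034,-0.868,0.081]],[[-104,263,-133],[-0.034,-0.868,0.081]],[[-104,263,-133],[-0.034,-0.868,0.081]]]'

```text
time: 25.55
tool_pos: [475.7, -390.3, 193.4]
tcp_rot: [-179.5, -0.2, 45.2]
ft_force: [-0.8, 0.4, -0.4]
finger_gap: 59.9
grip_force: 0.0
```

```bash
cat > die.py <<'E'
from h import *
np.set_printoptions(suppress=True,precision=3)
s=r.sense();print(s["tool_pos"],s["tcp_rot"],s["joint_pos"])
c,P,p,d=snap("wrist","d1");X=cloud(c,P,d);hsv=cv2.cvtColor(p,cv2.COLOR_BGR2HSV)
m=(cv2.inRange(hsv,(15,100,50),(34,255,255))>0)&(d>0)&(X[...,2]<60);m[300:]=0
Y=X[m];print(m.sum(),Y.min(0),Y.max(0))
for lo,hi in((29,36),(13,19)):
    k=Y[(Y[:,2]>lo)&(Y[:,2]<hi)]
    if len(k): print(lo,len(k),k.mean(0),np.ptp(k,axis=0),(k.min(0)+k.max(0))/2)
E
python3 die.py
```

```text
[ 475.661 -390.279  193.395] [-179.517   -0.181   45.203] [-44.252  11.371  84.91    0.186  84.2     0.524]
3094 [ 462.328 -721.554   -1.067] [ 646.477 -391.688   59.945]
29 481 [ 554.813 -553.591   32.306] [153.194 300.362   6.96 ] [ 546.802 -545.625   32.5  ]
13 461 [ 557.741 -549.575   15.898] [170.343 321.461   5.984] [ 551.299 -552.419   15.994]
```

```bash
sed -i 's/(X\[...,2\]<60)/(X[...,2]<60)\&(np.linalg.norm(X[...,:2]-(475,-396),axis=2)<70)/' die.py; python3 die.py
```

```text
[ 475.494 -390.636  194.093] [-179.58    -0.169   45.174] [-44.28   11.303  84.913   0.174  84.203   0.527]
371 [ 462.645 -416.077   -0.626] [ 487.095 -391.774   33.65 ]
29 147 [ 476.564 -402.111   31.75 ] [13.126 12.895  3.985] [ 476.401 -402.182   31.657]
13 150 [ 478.569 -399.025   15.76 ] [20.868 19.91   5.35 ] [ 476.383 -401.861   15.861]
```

The die stands upright at (476.4,-402.1). I'll descend over it.

>>> jog_arm --rows '[[[-7.5,8.8,30],[-0.008,0,0]],[[-7.5,8.8,70],[-0.008,0,0]],[[-7.5,8.8,110],[-0.008,0,0]],[[-7.5,8.8,130],[-0.008,0,0]],[[-7.5,8.8,130],[-0.008,0,0]],[[-7.5,8.8,130],[-0.008,0,0]]]' --grip 40

```text
time: 26.25
tool_pos: [476.4, -402.8, 65.8]
tcp_rot: [179.8, -0.1, 45.1]
ft_force: [-0.4, -0.3, 0.2]
finger_gap: 40.5
grip_force: 0.0
```

```bash
python3 die.py; python3 -c "
from h import *
print(delta((476.4,-402.1,24)))"
```

```text
[ 476.396 -402.75    65.779] [179.844  -0.136  45.123] [-44.999  18.491  90.412   0.144  70.941  -0.169]
1067 [ 459.345 -418.827   -0.855] [ 486.961 -391.601   33.487]
29 398 [ 476.625 -401.828   31.661] [13.56  13.709  4.378] [ 476.19  -402.116   31.298]
13 399 [ 479.443 -399.206   15.861] [20.897 20.662  5.743] [ 476.512 -401.972   16.101]
[ 0.4 -1.8 43. ]
```

>>> jog_arm --rows '[[[0.4,-0.7,25],[0.004,0,0]],[[0.4,-0.7,38],[0.004,0,0]],[[0.4,-0.7,42],[0.004,0,0]],[[0.4,-0.7,42],[0.004,0,0]],[[0.4,-0.7,42],[0.004,0,0]]]'

```text
time: 26.8
tool_pos: [476.9, -402.4, 23.8]
tcp_rot: [-180.0, -0.1, 45.1]
ft_force: [0.3, 1.4, 1.3]
finger_gap: 39.9
grip_force: 0.0
```

>>> jog_arm --rows '[[[0,0,0],[0,0,0]],[[0,0,0],[0,0,0]],[[0,0,0],[0,0,0]],[[0,0,0],[0,0,0]],[[0,0,0],[0,0,0]],[[0,0,0],[0,0,0]],[[0,0,0],[0,0,0]]]' --grip 4 --force 50

```text
time: 27.5
tool_pos: [476.8, -402.4, 23.7]
tcp_rot: [-180.0, -0.1, 45.1]
ft_force: [-2.2, 0.7, 4.7]
finger_gap: 10.8
grip_force: 48.8
```

>>> jog_arm --rows '[[[0,0,-20],[0,0,0]],[[0,0,-60],[0,0,0]],[[0,0,-100],[0,0,0]],[[0,0,-140],[0,0,0]],[[0,0,-180],[0,0,0]],[[0,0,-180],[0,0,0]],[[0,0,-180],[0,0,0]]]'

```text
time: 28.2
tool_pos: [477.0, -403.1, 204.1]
tcp_rot: [179.9, -0.1, 45.1]
ft_force: [-0.3, -0.5, -0.9]
finger_gap: 10.9
grip_force: 48.8
```

```bash
python3 - <<'E'
from h import *
np.set_printoptions(suppress=True,precision=3)
s=r.sense();T=tool();print(s["tool_pos"],s["tcp_rot"],s["joint_pos"],s["finger_gap"],s["grip_force"]);print(plan((593.6,187.1,200),Rt(0,0)))
E
sed -i 's/(475,-396)/tool()[:2,3]/; s/X\[...,2\]<60/X[...,2]<500/' die.py; sed -i 's/^for lo.*/for lo,hi in((s["tool_pos"][2]+4,s["tool_pos"][2]+12),(s["tool_pos"][2]-30,s["tool_pos"][2]-6)):/' die.py; python3 die.py
```

```text
[ 476.96  -403.059  204.076] [179.948  -0.122  45.14 ] [-44.975  11.913  83.169   0.123  84.866  -0.125] 10.883993777981766 48.83935868740082
(array([ 500.6, -333.6,    4.8]), array([ 0.   , -0.002,  0.788]))
[ 476.96  -403.059  204.076] [179.948  -0.122  45.14 ] [-44.975  11.913  83.169   0.123  84.866  -0.125]
1416 [ 469.325 -409.932  180.956] [ 489.909 -389.419  216.742]
208.07602288573588 565 [ 477.411 -402.501  212.019] [13.508 14.071  7.427] [ 476.921 -402.896  211.9  ]
174.07602288573588 640 [ 481.995 -397.09   192.26 ] [18.097 14.078 17.111] [ 478.373 -399.276  189.511]
```

The die is held straight, with its underside 24 mm below the TCP. I'll carry it over to the empty cell.

>>> jog_arm --rows '[[[500,-333,5],[0,0,0.788]],[[500,-333,5],[0,0,0.788]],[[500,-333,5],[0,0,0.788]],[[500,-333,5],[0,0,0.788]],[[500,-333,5],[0,0,0.788]],[[500,-333,5],[0,0,0.788]],[[500,-333,5],[0,0,0.788]],[[500,-333,5],[0,0,0.788]],[[500,-333,5],[0,0,0.788]],[[500,-333,5],[0,0,0.788]]]'

```text
time: 29.25
tool_pos: [570.2, 79.9, 197.3]
tcp_rot: [-179.8, 0.2, -0.0]
ft_force: [0.5, -0.6, -1.8]
finger_gap: 10.9
grip_force: 49.0
```

```bash
python3 -c "
from h import *
np.set_printoptions(suppress=True,precision=3)
s=r.sense();print(s['tool_pos'],s['tcp_rot'],s['finger_gap'],s['grip_force']);print(plan((593.6,187.1,150),Rt(0,0)))"
```

```text
[570.201  79.924 197.325] [-179.848    0.227   -0.014] 10.90913150491028 48.950772285461426
(array([  23.6, -107.1,   47.5]), array([-0.003,  0.004, -0.   ]))
```

>>> jog_arm --rows '[[[10,-45,5],[0,0,0]],[[20,-90,15],[0,0,0]],[[23,-106,35],[0,0,0]],[[23,-106,50],[0,0,0]],[[23,-106,50],[0,0,0]],[[23,-106,50],[0,0,0]],[[23,-106,50],[0,0,0]]]'

```text
time: 29.95
tool_pos: [595.0, 182.9, 151.1]
tcp_rot: [-179.8, -0.0, -0.1]
ft_force: [0.6, -0.0, -0.4]
finger_gap: 10.8
grip_force: 49.0
```

```bash
python3 - <<'E'
from h import *
s=r.sense();print(s["tool_pos"],s["tcp_rot"])
c,P,p,d=snap("wrist","e1");X=cloud(c,P,d)
m=(d>0)&(abs(X[...,2]-68)<3)&(abs(X[...,0]-608)<70)&(abs(X[...,1]-147)<80)
pts=X[m][:,:2].astype(np.float32);rc=cv2.minAreaRect(pts);print(rc,m.sum())
hsv=cv2.cvtColor(p,cv2.COLOR_BGR2HSV)
# rim (bright) points only
b=m&(hsv[...,2]>110);k=X[b][:,:2].astype(np.float32);print(cv2.minAreaRect(k),b.sum())
o=np.array(rc[0]);a=np.radians(-6);ex=np.array([np.cos(a),np.sin(a)]);ey=np.array([-ex[1],ex[0]]);print(o-19*ex+38*ey)
y=(cv2.inRange(hsv,(15,100,50),(34,255,255))>0)&(d>0)&(np.linalg.norm(X[...,:2]-tool()[:2,3],axis=2)<40)&(X[...,2]>100);Y=X[y];t=Y[Y[:,2]>Y[:,2].max()-5];print((t.min(0)+t.max(0))/2,Y[:,2].max())
print(delta((593.6,187.1,72)))
E
```

```text
[595.  182.9 151.1] [-179.8   -0.    -0.1]
((612.3200073242188, 148.96377563476562), (118.02056121826172, 96.15934753417969), 83.35763549804688) 14819
((608.0534057617188, 149.40902709960938), (118.0516586303711, 80.85355377197266), 83.47404479980469) 3166
[597.4 188.7]
[595.7 182.1 161.1] 163.63468052797367
[-1.9 -3.8 79.6]
```

The rim fits a 118 x 81 mm rectangle centred at (608,149), so the empty cell is at about (593.5,188.5). I'll lower the die in.

>>> jog_arm --rows '[[[-1.7,-5.8,10],[0,0,0]],[[-1.7,-5.8,25],[0,0,0]],[[-1.7,-5.8,40],[0,0,0]],[[-1.7,-5.8,52],[0,0,0]],[[-1.7,-5.8,62],[0,0,0]],[[-1.7,-5.8,70],[0,0,0]],[[-1.7,-5.8,77],[0,0,0]],[[-1.7,-5.8,80],[0,0,0]],[[-1.7,-5.8,80],[0,0,0]],[[-1.7,-5.8,80],[0,0,0]]]'

```text
time: 31.0
tool_pos: [593.3, 190.2, 70.9]
tcp_rot: [-179.8, -0.0, -0.0]
ft_force: [-0.7, -0.5, -1.0]
finger_gap: 11.1
grip_force: 48.9
```

>>> jog_arm --rows '[[[0,0,0],[0,0,0]],[[0,0,0],[0,0,0]],[[0,0,0],[0,0,0]],[[0,0,0],[0,0,0]],[[0,0,-30],[0,0,0]],[[0,0,-75],[0,0,0]],[[0,0,-110],[0,0,0]],[[0,0,-110],[0,0,0]],[[0,0,-110],[0,0,0]]]' --grip 40

```text
time: 31.9
tool_pos: [593.8, 190.0, 181.9]
tcp_rot: [-179.8, -0.2, -0.0]
ft_force: [-0.1, 0.3, -0.2]
finger_gap: 40.1
grip_force: 0.0
```

```bash
python3 - <<'E'
from h import *
s=r.sense();print(s["tool_pos"],s["finger_gap"])
c,P,p,d=snap("wrist","f1");X=cloud(c,P,d);hsv=cv2.cvtColor(p,cv2.COLOR_BGR2HSV)
y=(cv2.inRange(hsv,(15,100,50),(34,255,255))>0)&(d>0)&(np.linalg.norm(X[...,:2]-(593.5,188.5),axis=2)<22);print(y.sum(),X[y][:,2].max() if y.any() else 0)
m=(d>0)&(np.linalg.norm(X[...,:2]-(593.5,188.5),axis=2)<12);print(m.sum(),np.percentile(X[m][:,2],[0,5,50,95,100]))
# strap
m=(d>0)&(X[...,2]>80)&(X[...,2]<165)&(abs(X[...,1]-155)<30)&(X[...,0]<565)&(X[...,0]>480);Y=X[m];print(m.sum(),Y.min(0),Y.max(0))
for x in range(505,566,10):
    k=Y[abs(Y[:,0]-x)<3]
    if len(k)>5:print(x,k.mean(0),k[:,1].min(),k[:,1].max())
E
```

```text
[593.8 190.  181.9] 40.13364730073587
520 70.17299140542207
1810 [  2.2  43.4 258.4 263.9 264.9]
1831 [502.8 146.4  80. ] [560.8 169.8 155.3]
505 [506.1 162.2 151. ] 153.83669244420855 169.7530948475536
515 [515.  161.4 150.1] 152.84054885376307 169.24715102888837
525 [524.9 162.5 135.4] 156.4625854526173 167.93309580465774
535 [534.9 163.1 120. ] 158.67462204018992 166.9089845365322
545 [544.9 162.  104.6] 157.11609499697875 165.63455378423492
555 [555.3 156.4  87.4] 146.3530690360672 164.57312628680523
```

```bash
python3 - <<'E'
from h import *
z=np.load("pics/f1.npz");p=z["p"];P=z["P"];c=r.camera_params("wrist");d=z["d"];X=cloud(c,P,d)
hsv=cv2.cvtColor(p,cv2.COLOR_BGR2HSV)
y=(cv2.inRange(hsv,(15,100,50),(34,255,255))>0)&(d>0)&(np.linalg.norm(X[...,:2]-(593.5,188.5),axis=2)<22);print(np.histogram(X[y][:,2],bins=[-5,0,10,20,30,35,40,50,60,65,75]),X[y].min(0),X[y].max(0))
u=proj(c,P,[(605,150,68)])[0];print(u)
s2,P2,q,d2=snap("side","f2");v=proj(s2,P2,[(605,150,68)])[0].astype(int)
a=cv2.resize(p,(512,384));b=cv2.resize(q[v[1]-40:v[1]+40,v[0]-30:v[0]+30],(288,384),interpolation=cv2.INTER_CUBIC)
cv2.imwrite("pics/f.png",np.hstack([a,b]))
E
```

```text
(array([  0,   5,   7,   4,   1,   8,  49, 200,  44, 202]), array([-5,  0, 10, 20, 30, 35, 40, 50, 60, 65, 75])) [579.2 179.1   3.8] [612.1 206.4  70.2]
[302.2 169.3]
```

View pics/f.png

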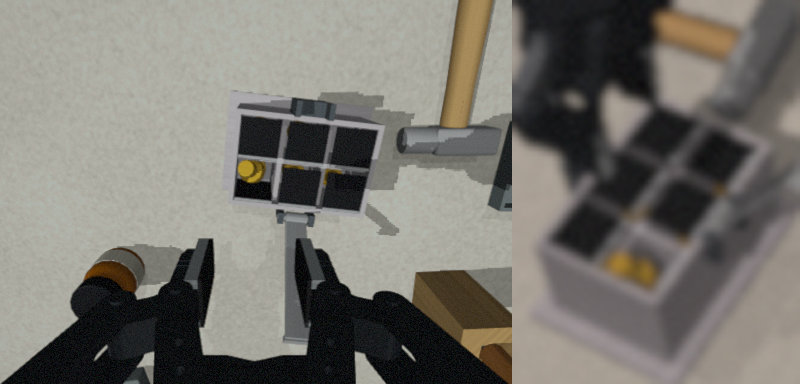

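The die is caught at the mouth, with its stem at (250,168), leaning to the +x side of the cell, held by the flap. I'll measure its lean and push it down with the closed fingertips.

```bash
python3 - <<'E'
from h import *
z=np.load("pics/f1.npz");p=z["p"];P=z["P"];c=r.camera_params("wrist");d=z["d"];X=cloud(c,P,d)
hsv=cv2.cvtColor(p,cv2.COLOR_BGR2HSV)
y=(cv2.inRange(hsv,(15,100,50),(34,255,255))>0)&(d>0)&(np.linalg.norm(X[...,:2]-(593.5,188.5),axis=2)<25);Y=X[y]
a=np.radians(-6.3);ex=np.array([np.cos(a),np.sin(a)]);ey=np.array([-ex[1],ex[0]]);C=np.array([608.05,149.4])-19*ex+38*ey
L=np.c_[(Y[:,:2]-C)@ex,(Y[:,:2]-C)@ey,Y[:,2]]
for lo,hi in((66,72),(60,66),(50,60),(40,50)):
    k=L[(L[:,2]>lo)&(L[:,2]<hi)];print(lo,len(k),k.min(0),k.max(0),k.mean(0))
t=L[L[:,2]>64];A=np.c_[t[:,:2],np.ones(len(t))];print("plane top",np.linalg.lstsq(A,t[:,2],rcond=None)[0])
print(C,plan((*C,95),Rt(-6.3,0)))
E
```

```text
66 153 [ 5.   1.8 66. ] [17.1 14.8 70.2] [10.6  7.6 67.7]
60 93 [ 3.5 -0.3 60.3] [18.  15.1 66. ] [12.9  7.8 64.5]
50 200 [-3.8 -6.9 50.1] [14.9 14.  59.6] [ 4.6  0.5 54.3]
40 49 [-8.5 -8.1 40.1] [14.8  7.1 49.9] [ 3.6 -3.4 46.3]
plane top [-0.2 -0.1 70.9]
[593.3 189.3] (array([ 1.4,  0.6, 83.8]), array([-0. ,  0. ,  0.1]))
```

>>> jog_arm --rows '[[[2.5,0.5,40],[0,0,0.11]],[[2.5,0.5,80],[0,0,0.11]],[[2.5,0.5,95],[0,0,0.11]],[[2.5,0.5,95],[0,0,0.11]],[[2.5,0.5,95],[0,0,0.11]],[[2.5,0.5,95],[0,0,0.11]]]' --grip 0 --force 40

```text
time: 32.6
tool_pos: [597.0, 190.0, 87.9]
tcp_rot: [-179.8, -0.2, -6.3]
ft_force: [0.1, 0.9, -0.1]
finger_gap: -0.2
grip_force: 0.0
```

>>> jog_arm --rows '[[[-0.5,0.5,8],[0,0,0]],[[-0.5,0.5,14],[0,0,0]],[[-0.5,0.5,18],[0,0,0]],[[-0.5,0.5,22],[0,0,0]],[[-0.5,0.5,25],[0,0,0]],[[-0.5,0.5,28],[0,0,0]],[[-0.5,0.5,28],[0,0,0]],[[-0.5,0.5,28],[0,0,0]]]'

```text
time: 33.4
tool_pos: [598.8, 190.7, 64.8]
tcp_rot: [-179.6, -0.5, -6.3]
ft_force: [-12.4, -0.5, 39.5]
finger_gap: 0.1
grip_force: 19.9
```

Pushing met 40 N, so I'll back off and measure again.

>>> jog_arm --rows '[[[0,0,-20],[0,0,0]],[[0,0,-60],[0,0,0]],[[0,0,-110],[0,0,0]],[[0,0,-110],[0,0,0]],[[0,0,-110],[0,0,0]]]'

```text
time: 33.9
tool_pos: [596.2, 189.2, 169.6]
tcp_rot: [-179.8, -0.2, -6.3]
ft_force: [-0.0, -0.6, -0.9]
finger_gap: 0.0
grip_force: 0.0
```

```bash
cat > cell.py <<'E'
from h import *
import sys
s=r.sense();print(s["tool_pos"],s["tcp_rot"],s["finger_gap"])
c,P,p,d=snap("wrist",sys.argv[1]);X=cloud(c,P,d);hsv=cv2.cvtColor(p,cv2.COLOR_BGR2HSV)
m=(d>0)&(abs(X[...,2]-68)<3)&(abs(X[...,0]-608)<60)&(abs(X[...,1]-149)<75)&(hsv[...,2]>110)&(hsv[...,1]<60)
rc=cv2.minAreaRect(X[m][:,:2].astype(np.float32));print("rim",rc)
a=np.radians(-6.3);ex=np.array([np.cos(a),np.sin(a)]);ey=np.array([-ex[1],ex[0]]);C=np.array([608.05,149.4])-19*ex+38*ey
y=(cv2.inRange(hsv,(15,100,50),(34,255,255))>0)&(d>0)&(np.linalg.norm(X[...,:2]-C,axis=2)<26);Y=X[y]
L=np.c_[(Y[:,:2]-C)@ex,(Y[:,:2]-C)@ey,Y[:,2]]
for lo in range(0,80,6):
    k=L[(L[:,2]>=lo)&(L[:,2]<lo+6)]
    if len(k)>3: print(lo,len(k),k.min(0),k.max(0),k.mean(0))
E
python3 cell.py g1
```

```text
[596.2 189.2 169.6] [-179.8   -0.2   -6.3] 0.020662372454046316
rim ((607.8202514648438, 149.43643188476562), (117.9239730834961, 80.96227264404297), 83.64264678955078)
18 17 [ -1.2 -10.3  18.5] [ 6.2 -6.4 21.3] [ 3.1 -8.9 19.7]
36 19 [-8.7 -8.7 37.5] [11.  16.9 41.8] [-0.4  2.9 39.9]
42 40 [-8.3 -8.7 42.1] [13.   7.1 48. ] [ 1.5 -4.3 44.9]
48 106 [-4.4 -6.8 48.1] [14.7 17.  54. ] [ 7.2  0.1 51.8]
54 140 [-3. -5. 54.] [15.7  9.3 60. ] [ 3.6  0.6 55.7]
60 98 [ 3.6  0.8 60.1] [18.  15.2 66. ] [13.2  8.1 64.4]
66 166 [ 5.1  2.3 66. ] [16.7 15.1 70.9] [10.5  8.  67.6]
```

The die didn't move, and brass at z≈20 shows beside it, which is a fixed die's foot top. So this cell is occupied, and the tilted rod had simply slipped past the stem there. The slivers of brass seen through the flap gaps are 3D data too, so I'll attribute them to cells using all the saved views.

```bash
python3 - <<'E'
from h import *
a=np.radians(-6.3);ex=np.array([np.cos(a),np.sin(a)]);ey=np.array([-ex[1],ex[0]]);o=np.array([608,149.4])
for f in ["w1","w3","w5","w8","w9","y_wrist","z_wrist","e1","f1","g1","scene0","side0","sd","u_scene","u_side","t_scene"]:
    z=np.load(f"pics/{f}.npz");p,d=z["p"],z["d"]
    n="scene" if "sc" in f else "side" if "si" in f or f=="sd" else "wrist"
    c=r.camera_params(n);P=z["P"] if "P" in z else c["pose"];X=cloud(c,P,d);hsv=cv2.cvtColor(p,cv2.COLOR_BGR2HSV)
    y=(cv2.inRange(hsv,(12,110,40),(34,255,255))>0)&(d>0)
    Y=X[y];lx=(Y[:,:2]-o)@ex;ly=(Y[:,:2]-o)@ey;out=[]
    for i in(-19,19):
        for j in(-38,0,38):
            k=(abs(lx-i)<17)&(abs(ly-j)<17)&(Y[:,2]<64);out.append(f"({i},{j}):{k.sum()}/{np.median(Y[k][:,2]) if k.any() else 0:.0f}")
    print(f,*out)
E
```

```text
w1 (-19,-38):3/19 (-19,0):53/33 (-19,38):66/35 (19,-38):0/0 (19,0):59/34 (19,38):67/35
w3 (-19,-38):0/0 (-19,0):49/36 (-19,38):0/0 (19,-38):0/0 (19,0):53/35 (19,38):0/0
w5 (-19,-38):39/20 (-19,0):39/20 (-19,38):57/20 (19,-38):0/0 (19,0):0/0 (19,38):29/19
w8 (-19,-38):0/0 (-19,0):79/35 (-19,38):61/36 (19,-38):0/0 (19,0):86/35 (19,38):69/36
w9 (-19,-38):0/0 (-19,0):0/0 (-19,38):0/0 (19,-38):0/0 (19,0):0/0 (19,38):0/0
y_wrist (-19,-38):0/0 (-19,0):14/36 (-19,38):0/0 (19,-38):0/0 (19,0):10/35 (19,38):0/0
z_wrist (-19,-38):0/0 (-19,0):1/38 (-19,38):0/0 (19,-38):0/0 (19,0):8/36 (19,38):2/36
e1 (-19,-38):111/24 (-19,0):81/22 (-19,38):81/22 (19,-38):0/0 (19,0):5/20 (19,38):7/20
f1 (-19,-38):81/21 (-19,0):56/20 (-19,38):297/54 (19,-38):0/0 (19,0):6/13 (19,38):0/0
g1 (-19,-38):88/21 (-19,0):64/21 (-19,38):355/54 (19,-38):0/0 (19,0):0/0 (19,38):0/0
scene0 (-19,-38):0/0 (-19,0):0/0 (-19,38):0/0 (19,-38):0/0 (19,0):0/0 (19,38):0/0
side0 (-19,-38):1/38 (-19,0):0/0 (-19,38):0/0 (19,-38):0/0 (19,0):0/0 (19,38):0/0
sd (-19,-38):1/36 (-19,0):0/0 (-19,38):0/0 (19,-38):0/0 (19,0):0/0 (19,38):0/0
u_scene (-19,-38):0/0 (-19,0):0/0 (-19,38):0/0 (19,-38):0/0 (19,0):0/0 (19,38):0/0
u_side (-19,-38):1/36 (-19,0):0/0 (-19,38):0/0 (19,-38):0/0 (19,0):0/0 (19,38):0/0
t_scene (-19,-38):0/0 (-19,0):0/0 (-19,38):0/0 (19,-38):0/0 (19,0):0/0 (19,38):0/0
```

Five cells show brass at die heights (20–36 mm) and only cell (19,-38) never does, so that one is the empty cell. The die now leans on the fixed die in cell (-19,38). To see how to retrieve it, I'll measure the finger thickness near the tips.

```bash
python3 - <<'E'
from h import *
c=r.camera_params("wrist");TC=np.array(c["tool_from_camera"])
for f in("g1","f1","d1"):
    z=np.load(f"pics/{f}.npz");d=z["d"];X=cloud(c,TC,d);m=(d>0)&(abs(X[...,0])<45)&(abs(X[...,1])<75)&(X[...,2]>-90)&(X[...,2]<6);Y=X[m];print(f,len(Y))
    for lo in range(-90,6,6):
        k=Y[(Y[:,2]>=lo)&(Y[:,2]<lo+6)]
        if len(k)>3:
            h=np.unique(np.round(k[:,1]).astype(int));g=np.split(h,np.where(np.diff(h)>2)[0]+1)
            print(lo,len(k),"x",k[:,0].min().round(),k[:,0].max().round(),"y",[(int(q[0]),int(q[-1])) for q in g])
E
```

```text
g1 33112
-90 1297 x 12.0 18.0 y [(-57, -56), (-47, -42), (-17, -5), (6, 19), (49, 49), (54, 54), (57, 58)]
-84 5777 x 5.0 18.0 y [(-59, -38), (-23, 24), (40, 61)]
-78 5760 x -2.0 18.0 y [(-55, -33), (-21, -19), (-16, 18), (21, 23), (35, 57)]
-72 4620 x -9.0 17.0 y [(-50, -28), (-16, -3), (5, 17), (30, 53)]
-66 3237 x -11.0 17.0 y [(-45, -24), (-15, -2), (4, 17), (26, 46)]
-60 5263 x -12.0 13.0 y [(-41, -18), (-14, -2), (4, 16), (19, 42)]
-54 2717 x -14.0 14.0 y [(-36, -1), (3, 37)]
-48 1554 x -12.0 14.0 y [(-31, -1), (3, 32)]
-42 741 x -12.0 12.0 y [(-18, 19)]
-36 397 x -4.0 11.0 y [(-12, 15)]
-30 497 x 6.0 11.0 y [(-13, 14)]
-24 453 x 5.0 11.0 y [(-13, 14)]
-18 409 x 5.0 11.0 y [(-13, 15)]
-12 329 x 5.0 11.0 y [(-13, 14)]
-6 61 x 6.0 11.0 y [(-11, -11), (-5, 7), (10, 10)]
f1 32569
-90 1343 x 12.0 18.0 y [(-61, -60), (-57, -57), (-51, -50), (-23, -10), (11, 25), (52, 52), (55, 55), (62, 62)]
-84 5701 x 5.0 18.0 y [(-63, -46), (-25, 26), (48, 63)]
-78 5773 x -2.0 18.0 y [(-60, -44), (-26, 28), (46, 61)]
-72 3246 x -9.0 18.0 y [(-58, -42), (-28, -11), (-8, -7), (9, 10), (13, 13), (16, 
[... 716 characters left out ...]
, -40), (-23, 24), (42, 61)]
-78 5675 x -2.0 18.0 y [(-56, -36), (-21, 20), (38, 57)]
-72 4215 x -9.0 17.0 y [(-52, -33), (-18, -6), (8, 20), (34, 54)]
-66 3282 x -13.0 17.0 y [(-49, -28), (-18, -6), (8, 20), (30, 50)]
-60 5479 x -13.0 13.0 y [(-43, -21), (-18, -6), (8, 20), (23, 45)]
-54 2648 x -12.0 14.0 y [(-41, -6), (8, 42)]
-48 1605 x -13.0 13.0 y [(-36, -6), (8, 38)]
-42 825 x -12.0 13.0 y [(-25, -4), (6, 25)]
-36 433 x -13.0 11.0 y [(-18, -4), (6, 20)]
-30 567 x -12.0 11.0 y [(-18, -4), (6, 20)]
-24 509 x -4.0 11.0 y [(-18, -4), (6, 20)]
-18 432 x -11.0 11.0 y [(-18, -4), (6, 20)]
-12 905 x -7.0 11.0 y [(-18, 20)]
-6 218 x 3.0 11.0 y [(-14, -14), (-11, 13)]
0 119 x 3.0 7.0 y [(-4, 6)]
```

The last 7 mm or so of each fingertip is only 6 mm thick, so the stem can be gripped inside the mouth if it stands near the cell's centre. I'll drag its top upright by pressing lightly with the shut tips.

>>> jog_arm --rows '[[[3.1,-3.8,40],[0,0,0]],[[3.1,-3.8,80],[0,0,0]],[[3.1,-3.8,93],[0,0,0]],[[3.1,-3.8,97],[0,0,0]],[[3.1,-3.8,100],[0,0,0]],[[3.1,-3.8,100],[0,0,0]],[[3.1,-3.8,100],[0,0,0]]]'

```text
time: 34.65
tool_pos: [597.6, 192.7, 67.9]
tcp_rot: [-179.9, 0.1, -6.3]
ft_force: [-4.5, -1.4, 9.0]
finger_gap: -0.0
grip_force: 4.2
```

>>> jog_arm --rows '[[[-1.5,1,0],[0,0,0]],[[-3,2,0],[0,0,0]],[[-4.5,3,0.3],[0,0,0]],[[-6,4,0.5],[0,0,0]],[[-7.5,5,0.5],[0,0,0]],[[-9,6,0.5],[0,0,0]],[[-10,7,0.5],[0,0,0]],[[-10,7,0.5],[0,0,0]]]'

```text
time: 35.45
tool_pos: [588.4, 186.7, 68.3]
tcp_rot: [-179.8, -0.1, -6.3]
ft_force: [-0.9, -0.6, 8.4]
finger_gap: -0.1
grip_force: 4.3
```

>>> jog_arm --rows '[[[0,0,-20],[0,0,0]],[[0,0,-60],[0,0,0]],[[0,0,-100],[0,0,0]],[[0,0,-100],[0,0,0]],[[0,0,-100],[0,0,0]]]'

```text
time: 35.95
tool_pos: [588.4, 186.6, 168.3]
tcp_rot: [-179.8, -0.1, -6.3]
ft_force: [-0.2, -0.1, -0.9]
finger_gap: -0.3
grip_force: 0.0
```

```bash
python3 cell.py g2
```

```text
[588.4 186.6 168.3] [-179.8   -0.1   -6.3] -0.2646282351660618
rim ((607.8629760742188, 149.49984741210938), (117.78059387207031, 80.63569641113281), 83.69142150878906)
18 22 [  0.3 -10.   18.2] [ 7.2  8.6 21. ] [ 4.9 -6.  19.6]
36 29 [-10.7  -9.6  37.2] [12.2  9.9 41.6] [ 6.   0.1 39.4]
42 57 [-12.   -8.7  42.1] [12.8 10.  47.9] [ 5.   0.7 45.2]
48 237 [-11.9  -9.4  48.1] [12.5 10.7 53.9] [ 5.1  0.5 51.6]
54 31 [ 2.8 -6.  54. ] [ 8.7  6.3 59.8] [ 7.2 -0.2 57.1]
60 37 [ 1.7 -6.  60. ] [ 8.7  7.6 65.9] [ 6.8  0.7 63.1]
66 227 [-4.6 -6.  66. ] [ 8.7  7.4 69.4] [ 2.   0.7 67.7]
```

The drag worked: the die now stands upright in the mouth, its stem centred at local (2,0.7). I'll grip it with the tips about 6 mm deep.

>>> jog_arm --rows '[[[6.5,-4.5,45],[0,0,0]],[[6.5,-4.5,85],[0,0,0]],[[6.5,-4.5,85],[0,0,0]],[[6.5,-4.5,90],[0,0,0]],[[6.5,-4.5,95],[0,0,0]],[[6.5,-4.5,99],[0,0,0]],[[6.5,-4.5,102],[0,0,0]],[[6.5,-4.5,102],[0,0,0]],[[6.5,-4.5,102],[0,0,0]]]' --grip 18

```text
time: 36.9
tool_pos: [594.9, 190.6, 65.5]
tcp_rot: [-179.8, -0.0, -6.3]
ft_force: [-0.3, 0.9, 0.5]
finger_gap: 18.2
grip_force: 0.0
```

No contact, so I'll go a little deeper, then close.

>>> jog_arm --rows '[[[0,0,2],[0,0,0]],[[0,0,4],[0,0,0]],[[0,0,4],[0,0,0]],[[0,0,4],[0,0,0]]]'

```text
time: 37.3
tool_pos: [595.0, 190.6, 61.7]
tcp_rot: [-179.8, -0.0, -6.3]
ft_force: [-1.7, 0.1, 5.1]
finger_gap: 17.9
grip_force: 2.6
```

>>> jog_arm --rows '[[[0,0,0],[0,0,0]],[[0,0,0],[0,0,0]],[[0,0,0],[0,0,0]],[[0,0,0],[0,0,0]],[[0,0,0],[0,0,0]]]' --grip 4 --force 50

```text
time: 37.8
tool_pos: [595.4, 191.0, 61.9]
tcp_rot: [-179.8, -0.1, -6.3]
ft_force: [1.3, 1.8, 5.7]
finger_gap: 10.4
grip_force: 48.9
```

>>> jog_arm --rows '[[[0,0,-10],[0,0,0]],[[0,0,-25],[0,0,0]],[[0,0,-60],[0,0,0]],[[0,0,-90],[0,0,0]],[[0,0,-90],[0,0,0]],[[0,0,-90],[0,0,0]]]'

```text
time: 38.4
tool_pos: [595.6, 190.4, 153.0]
tcp_rot: [-179.8, -0.2, -6.3]
ft_force: [-0.4, 0.4, -0.5]
finger_gap: 10.5
grip_force: 48.8
```

```bash
python3 die.py; python3 - <<'E'
from h import *
a=np.radians(-6.3);ex=np.array([np.cos(a),np.sin(a)]);ey=np.array([-ex[1],ex[0]]);o=np.array([607.9,149.45])+0.9*ey
g=o+19*ex-38*ey;print(g,delta((*g,72)))
E
```

```text
[595.572 190.413 152.971] [-179.779   -0.159   -6.316] [ 12.941  13.789  86.429   0.159  79.559 109.228]
1642 [580.127 120.316   8.291] [647.463 199.545 170.798]
156.97142012585672 506 [596.274 189.403 158.699] [18.09  11.153  3.357] [597.656 189.503 158.658]
122.97142012585672 710 [603.458 188.674 139.271] [ 8.651 20.312 20.402] [602.383 189.389 136.741]
[622.7 110.5] [36.8 76.3 79. ]
```

The die is held again. I'll carry it to cell (19,-38) and lower it in.

>>> jog_arm --rows '[[[18,38,0],[0,0,0]],[[37,76,0],[0,0,0]],[[37,76,0],[0,0,0]],[[37,76,0],[0,0,0]],[[37,76,20],[0,0,0]],[[37,76,40],[0,0,0]],[[37,76,50],[0,0,0]],[[37,76,60],[0,0,0]],[[37,76,70],[0,0,0]],[[37,76,70],[0,0,0]]]'

```text
time: 39.45
tool_pos: [622.0, 111.1, 79.0]
tcp_rot: [-179.9, 0.1, -6.3]
ft_force: [-0.2, -0.4, -0.5]
finger_gap: 10.2
grip_force: 48.9
```

>>> jog_arm --rows '[[[0,0,6],[0,0,0]],[[0,0,12],[0,0,0]],[[0,0,17],[0,0,0]],[[0,0,17],[0,0,0]],[[0,0,17],[0,0,0]]]'

```text
time: 39.95
tool_pos: [623.0, 110.9, 63.5]
tcp_rot: [-179.8, 0.0, -6.3]
ft_force: [0.2, -0.5, -0.9]
finger_gap: 10.2
grip_force: 48.9
```

>>> jog_arm --rows '[[[0,0,0],[0,0,0]],[[0,0,0],[0,0,0]],[[0,0,0],[0,0,0]],[[0,0,0],[0,0,0]],[[0,0,-30],[0,0,0]],[[0,0,-70],[0,0,0]],[[0,0,-110],[0,0,0]],[[0,0,-110],[0,0,0]],[[0,0,-110],[0,0,0]]]' --grip 18

```text
time: 40.85
tool_pos: [624.2, 110.7, 175.6]
tcp_rot: [-179.8, -0.2, -6.3]
ft_force: [-0.3, -0.9, -1.4]
finger_gap: 18.2
grip_force: 0.0
```

```bash
cat > occ.py <<'E'
from h import *
import sys
a=np.radians(-6.3);ex=np.array([np.cos(a),np.sin(a)]);ey=np.array([-ex[1],ex[0]]);o=np.array([607.9,149.45])
s=r.sense();print(s["tool_pos"],s["finger_gap"],s["tcp_rot"])
for n in("wrist","side","scene"):
    c,P,p,d=snap(n,sys.argv[1]+n);X=cloud(c,P,d);hsv=cv2.cvtColor(p,cv2.COLOR_BGR2HSV)
    y=(cv2.inRange(hsv,(12,110,40),(34,255,255))>0)&(d>0)
    Y=X[y];lx=(Y[:,:2]-o)@ex;ly=(Y[:,:2]-o)@ey;out=[]
    for i in(-19,19):
        for j in(-38,0,38):
            k=(abs(lx-i)<17)&(abs(ly-j)<17)&(Y[:,2]<100);out.append(f"({i},{j}):{k.sum()}/{np.median(Y[k][:,2]) if k.any() else 0:.0f}/{Y[k][:,2].max() if k.any() else 0:.0f}")
    print(n,*out)
    l=(X[...,:2]-o)@np.c_[ex,ey];m=(d>0)&(abs(l[...,0]-19)<12)&(abs(l[...,1]+38)<12)&(X[...,2]<120);print("  cell z",np.percentile(X[m][:,2],[1,50,99]) if m.any() else None)
E
python3 occ.py h1
```

```text
[624.2 110.7 175.6] 18.15902245629259 [-179.8   -0.2   -6.3]
wrist (-19,-38):85/35/68 (-19,0):89/35/68 (-19,38):82/35/68 (19,-38):0/0/0 (19,0):0/0/0 (19,38):38/20/69
  cell z [20.3 67.6 69. ]
side (-19,-38):1/37/37 (-19,0):0/0/0 (-19,38):0/0/0 (19,-38):0/0/0 (19,0):0/0/0 (19,38):0/0/0
  cell z [35.8 68.  72.3]
scene (-19,-38):0/0/0 (-19,0):0/0/0 (-19,38):0/0/0 (19,-38):0/0/0 (19,0):0/0/0 (19,38):0/0/0
  cell z [64.3 68.1 72.4]
```

The flap over cell (19,-38) lies flat at 68 mm with nothing sticking out, so the die dropped in. The flap over (-19,38) has also shut. Now the keeper: I'll go over behind the strap with the fingers shut.

>>> jog_arm --rows '[[[0,0,-45],[0,0,0]],[[-20,-5,-65],[0,0,0]],[[-65,-18,-65],[0,0,0]],[[-110,-30,-65],[0,0,0]],[[-148,-37,-65],[0,0,0]],[[-148,-37,-65],[0,0,0]],[[-148,-37,-25],[0,0,0]],[[-148,-37,15],[0,0,0]],[[-148,-37,50],[0,0,0]],[[-148,-37,50],[0,0,0]]]' --grip 0

```text
time: 42.0
tool_pos: [475.3, 162.5, 116.9]
tcp_rot: [179.9, 0.7, -6.3]
ft_force: [-0.8, -0.0, -0.4]
finger_gap: 0.2
grip_force: 0.0
```

```bash
cat > strap.py <<'E'
from h import *
import sys
a=np.radians(-6.3);ex=np.array([np.cos(a),np.sin(a)]);ey=np.array([-ex[1],ex[0]]);o=np.array([608,150.3])
s=r.sense();print(s["tool_pos"],s["tcp_rot"],s["ft_force"],s["finger_gap"],"local",(s["tool_pos"][:2]-o)@np.c_[ex,ey])
for n in sys.argv[2:]:
    c,P,p,d=snap(n,sys.argv[1]+n);X=cloud(c,P,d);l=(X[...,:2]-o)@np.c_[ex,ey]
    m=(d>0)&(abs(l[...,1]+.5)<6)&(l[...,0]>-115)&(l[...,0]<60)&(X[...,2]>69.5)&(X[...,2]<175);L=np.c_[l[m],X[m][:,2]];print(n)
    for x in range(-110,61,10):
        k=L[abs(L[:,0]-x)<4]
        if len(k)>2: print("  ",x,len(k),k[:,2].min(),np.median(k[:,2]),k[:,2].max())
E
python3 strap.py k1 wrist
```

```text
[475.3 162.5 116.9] [179.9   0.7  -6.3] [-0.8 -0.  -0.4] 0.2292976551581238 local [-133.2   -2.4]
wrist
   -100 532 149.6211240367868 152.9960972127776 155.5730032848744
   -90 1007 137.40668271310437 145.39485129909593 152.6338662617071
   -80 771 121.63100096658508 129.74421842670176 137.3264515380443
   -70 607 106.27420500289489 114.21589690284205 121.12349808260322
   -60 473 90.62432260642925 98.29949705911955 105.4749008355762
   -50 402 75.06765220867192 83.15350099009373 91.18559449808384
   -40 180 72.50253162179177 76.07239774113233 79.28795263352572
   -30 5 69.50927303910251 69.66767365383234 70.23794247750848
   -20 4 69.62684851280525 69.84976741912462 70.02183356586087
```

>>> jog_arm --rows '[[[12,-1,0],[0,0,0]],[[24,-1,0],[0,0,0]],[[36,-1,0],[0,0,0]],[[48,-1,0],[0,0,0]],[[60,-1,0],[0,0,0]],[[72,-1,0],[0,0,0]],[[84,-1,0],[0,0,0]],[[96,-1,0],[0,0,0]],[[106,-1,0],[0,0,0]],[[106,-1,0],[0,0,0]]]'

```text
time: 43.05
tool_pos: [587.5, 152.8, 125.0]
tcp_rot: [-179.8, -0.1, -6.3]
ft_force: [0.1, -0.4, 0.2]
finger_gap: 0.1
grip_force: 0.0
```

```bash
python3 strap.py k2 wrist side
```

```text
[587.5 152.8 125. ] [-179.8   -0.1   -6.3] [ 0.1 -0.4  0.2] 0.11926722795756953 local [-20.7   0.3]
wrist
   -30 285 161.1269205775227 171.3092647433915 174.98975194474912
   -20 302 160.76869652450142 170.2320472239096 174.46837629541818
   -10 1549 134.54381363835702 157.3771656040685 174.98111874408252
   0 191 153.9576837512696 157.29783187075347 159.2591007946151
   10 397 151.02823774759375 154.37049219085026 157.43098521174272
   50 3 69.65993284434285 69.85758851822621 70.09664167236039
side
   -50 4 70.86980165261741 73.18372440436525 77.06742225709036
   -40 19 74.05116923806861 80.06622460162453 85.47794352561732
   -30 56 69.91817051152532 138.87690941765442 174.81763174033904
   -20 17 69.83134464571265 105.5258423321892 115.93833422129103
   -10 4 69.50834761990018 70.47602947049558 118.66510891603002
   10 6 69.74774342698436 70.21255643997057 156.31097981157507
   20 3 69.91234651439174 70.26899694588712 71.61429463992044
```

The strap has swung to about 55° ahead of the fingertips. I'll follow the arc down onto the catch.

>>> jog_arm --rows '[[[6,0,1],[0,0,0]],[[12,0,4],[0,0,0]],[[19,0,10],[0,0,0]],[[25,0,16],[0,0,0]],[[30,0,25],[0,0,0]],[[34,0,33],[0,0,0]],[[36,0,40],[0,0,0]],[[37,0,46],[0,0,0]],[[37,0,51],[0,0,0]],[[37,0,51],[0,0,0]]]'

```text
time: 44.15
tool_pos: [622.5, 149.2, 73.6]
tcp_rot: [-179.8, -0.0, -6.3]
ft_force: [-1.0, -0.0, 2.4]
finger_gap: 0.0
grip_force: 1.0
```

```bash
python3 strap.py k3 wrist
```

```text
[622.5 149.2  73.6] [-179.8   -0.    -6.3] [-1.  -0.   2.4] 0.0179385085355967 local [14.6  0.5]
wrist
   -50 20 75.43170119807232 76.39936137767346 77.16728680357139
   -40 170 72.2052692612707 74.54854479999342 77.5124767586268
   -30 38 72.43339048358666 73.16386716822542 74.23631912936523
   0 53 109.60364400990713 119.54755982852389 126.68462664334034
   10 468 109.34006199921235 121.07481704386001 131.6856857278794
   20 918 71.74870643870449 135.7508243324001 155.24204533332934
   30 1479 71.35563503147128 142.0540741024177 161.05887872384747
   40 401 71.53186305098933 73.24379673439091 74.9642190383162
   50 403 71.61855773053287 79.11188643214635 81.75420386438324
```

>>> jog_arm --rows '[[[0,0,1],[0,0,0]],[[0,0,2],[0,0,0]],[[0,0,2],[0,0,0]],[[0,0,2],[0,0,0]]]'

```text
time: 44.6
tool_pos: [622.7, 149.3, 73.2]
tcp_rot: [-179.8, -0.1, -6.3]
ft_force: [-8.5, -2.3, 17.1]
finger_gap: -0.0
grip_force: 8.2
```

>>> jog_arm --rows '[[[0,0,-20],[0,0,0]],[[0,0,-60],[0,0,0]],[[0,0,-110],[0,0,0]],[[0,0,-150],[0,0,0]],[[0,0,-150],[0,0,0]],[[0,0,-150],[0,0,0]],[[0,0,-150],[0,0,0]]]'

```text
time: 45.3
tool_pos: [621.4, 148.7, 219.0]
tcp_rot: [-179.9, 0.1, -6.3]
ft_force: [-2.0, -0.2, 0.4]
finger_gap: 0.0
grip_force: 0.0
```

```bash
python3 strap.py k4 wrist; python3 occ.py k5; python3 - <<'E'
from h import *
for n in("scene","side"):
    z=np.load(f"pics/k5{n}.npz");c=r.camera_params(n);X=cloud(c,z["P"],z["d"]);d=z["d"]
    m=(d>0)&(np.linalg.norm(X[...,:2]-(437,-27),axis=2)<16)&(X[...,2]>105)&(X[...,2]<150);print(n,"rod top",m.sum(),np.percentile(X[m][:,2],[90,99]))
    z0=np.load(f"pics/{n}0.npz");df=cv2.absdiff(z0["p"],z["p"]).max(2)
    hsv=cv2.cvtColor(z["p"],cv2.COLOR_BGR2HSV);k=(cv2.inRange(hsv,(4,110,50),(18,255,255))>0)&(d>0)&(abs(X[...,0]-591)<60)&(abs(X[...,1]+143)<90);print("plugs",k.sum(),X[k].min(0),X[k].max(0))
E
```

```text
[621.4 148.7 219. ] [-179.9    0.1   -6.3] [-2.  -0.2  0.4] 0.02919145585730362 local [13.5 -0.1]
wrist
   -50 24 74.86188890869778 76.0120329679238 76.88866021598676
   -40 116 70.50786035609087 74.13639302973274 77.62726810197807
   -30 104 71.81285892789612 73.13558412381693 75.11003419481102
   -20 100 71.45240084634958 73.1787617260575 75.15071340972435
   -10 102 71.873234004295 73.17124244123733 75.24642988949677
   0 103 71.18354287106405 73.28374827492343 74.54666270417636
   10 108 71.43856590085255 73.31190366850456 74.69889750446737
   20 103 71.64702187159196 73.10904586818697 75.02840750919285
   30 113 70.67386821096892 73.24291729024208 75.50401627314699
   40 116 71.15098116475008 73.36791171852653 74.94812778744256
   50 119 72.03770753845765 78.94714329938319 81.70737856421084
[621.1 148.6 218.4] -0.4546040179414505 [-179.9    0.2   -6.3]
wrist (-19,-38):60/29/68 (-19,0):0/0/0 (-19,38):56/29/36 (19,-38):2/67/68 (19,0):0/0/0 (19,38):0/0/0
  cell z [ 4.  67.5 69. ]
side (-19,-38):1/36/36 (-19,0):0/0/0 (-19,38):0/0/0 (19,-38):1/66/66 (19,0):0/0/0 (19,38):0/0/0
  cell z [35.1 68.1 70.9]
scene (-19,-38):0/0/0 (-19,0):0/0/0 (-19,38):0/0/0 (19,-38):0/0/0 (19,0):0/0/0 (19,38):0/0/0
  cell z [63.3 68.5 72.5]
scene rod top 84 [138.3 140.1]Traceback (most recent call last):
  File "<stdin>", line 6, in <module>
    return umr_minimum(a, axis, None, out, keepdims, initial, where)
ValueError: zero-size array to reduction operation minimum which has no identity
```

The strap lies flat at 73.3 mm along its whole length. The flap over the die's cell is shut with the cell floor visible through the gap, the rod stands in its block, and the three plugs were seen in the catch tray. I'm handing the job in.

```bash
python3 -c "
from bench import r
print(r.hand_in())"
```

```text
the job is handed in; nothing more can be done
None
```

I handed the job in, with no verdict shown: all three plugs are in the catch tray, the die is in cell (+19, -38) with its flap shut, the keeper lies flat, and the rod stands in its block again. I found the empty cell by seeing brass through the flap gaps in the other five, because rod probing wrongly pointed to (-19, +38). The die had to be taken back out of there, and the rod was dropped once onto the hammer, which looked unmoved.

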